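Hold a car door hinge half in place for its pin

ROBOT

A 6-joint arm with a two-finger parallel gripper is mounted at the origin on the work surface. World frame = base frame: x ahead of the robot, y to its left, z up, the work surface at z = 0. Lengths are in m, angles in rad, forces in N, time in s.
With the tool pointing down it reaches from about 0.325 to 1 m from the base axis. Payload 5.1 kg.
Tool frame: the origin (TCP) lies on the mounting face of the last link; the fingertips stand 173 mm ahead of it and the grasp point (between the pads) lies 155 mm ahead of it; x points along the fingers, y is the direction in which the jaws open and shut, and the axes are right-handed (so a half turn about x gives the same grasp; the last joint's range is limited). The gripper opens to 85 mm and grips with 20 to 120 N. Pads are 22 mm wide; open, the fingers measure 114 mm over their backs; the gripper's body (76 mm by 85 mm) begins 54 mm behind the grasp point. The pads swing forward as they close: fully open they stand 13 mm farther back than shut.
Start: joints at [-1.247, 0.124, 1.65, -0, 1.367, -0.083], TCP at [0.257, -0.597, 0.405] pointing down, gripper open.
Joint ranges: [-2.61, 2.61], [-1.02, 2.33], [0.03, 2.71], [-1.35, 4.49], [0.32, 2.68], [-2.91, 2.91]. Speed limits (rad/s): [2.57, 2.57, 3.14, 3.14, 3.14, 3.14].

INTERFACE

Orientations are given as a unit quaternion [w, x, y, z].
In Python, from station import robot, cams gives the robot as it stands.
- The arm moves only by the tool apply_moves, never from a script. Its argument "commands" is a list of rows, each a list of 3 entries, a list of its own where there are three numbers: the finger opening in cm, from 0 to 8.54, then the shift along the tool's x, y, z in cm, then the turn about the tool's x in rad. A call has 1 to 20 rows; each row is the pose to reach, as a shift and turn from the pose measured when the call began, along the tool's axes at that moment; what a row does not reach only later rows make up. A row lasts 1/8 s, in which the tool goes at most 62.5 mm and 10.7 degrees, less where a joint would pass 70% of its speed; a pose out of reach is approached as far as the arm can. A call with a gripper value outside its range is refused whole. The fingers move at their own pace and stop on an object; "force" is the grip in N (left out, the last holds). Time passes only in rows, so rows that repeat a pose let the fingers close. It gives the time, the measured TCP pose, the force and the opening at its end, in the units of the state.
- robot.state(): the state, without advancing time (a new reading comes with each control period).
- cams.capture(name): name is "scene" or "top"; returns a dict with "img" (400x640x3 uint8, red, green, blue), "depth" (400x640 float32, m along the optical axis (not along the pixel's ray), 0 where there is no reading), "vertical_fov" (degrees; the focal length in pixels is half the picture's height over the tangent of half this angle, whatever the lens; pixels are square), "cx", "cy" (the principal point, pixels), "R" (3x3) and "t" (3): a world point X has camera coordinates R X + t. Camera axes: x right, y down, z forward; pixel columns grow to the right and rows downward; lengths in m; the calibration is good to about 2 mm. A picture is of the moment at which its call begins.
- robot.job_done(): hands the job in, once; it reports no verdict.
The state is a dict: "clock": time; "joints": joint angles; "joint_velocities": joint speeds; "effort": joint torques, N m; "tool_pos": TCP position; "tcp_rot": TCP orientation; "ft_force": force on the tool from outside, world axes, zero at the start; "ft_torque": the same for the moment, N m; "finger_gap": finger opening in m.
Only numpy, scipy, OpenCV 4.12 (cv2) and the standard library are available. Lean on these libraries where they do the work, as an engineer would, in place of code of your own. Each camera call takes 0.05 s, during which the arm holds its last target.

TASK

Get this car door hinge ready for pinning: first lay the loose hinge pin flat in the parts tray beside the other pin, in line with it and with its head the same way round; lay it down, do not drop it. Then pick up the red door-side hinge half and bring its knuckle level between the two ears of the blue hinge half on the pillar in the vice, so that all the holes line up for the pin to go through, and finish while holding it there, its weight in the gripper, not resting on or pushing against the ears. Do not disturb the second pin, the film roll or the bottle.

Things in the scene. Friction and masses are not known exactly. Their poses are not given: they have to be found in the camera images.
- pin_mid (a point): loose hinge pin, brass-coloured, hex-headed, 88 mm long, starts lying on the bench: shaft 10 mm thick, at one end a hex head 6 mm long and 14 mm across flats, at the other a 10 mm long tapered nose. Point: the middle of the pin's length, on its centre line (about 6 mm above what it lies on). x axis runs along the pin from head to nose. Mass about 55 g
- pin_tip (a point): end of the loose pin's nose, 44 mm from its middle along its x axis; the head's outer face is 44 mm the other way
- pin2_mid (a point): middle of the second hinge pin, same shape and size, which already lies in the tray, about 42 mm off the tray's centre towards the tray's -y side, roughly along the tray's x axis with its head towards the tray's -x side. x axis from head to nose
- tray: shallow black parts tray with a ribbed rubber floor, fixed to the bench, 180 mm (x) by 150 mm (y) outside, walls 4 mm thick and 16 mm high, floor 4 mm above the bench. Origin: under its centre, at bench height. z up. The +y half is empty
- leaf_hole (a point): red door-side hinge half, loose, about 0.37 kg, starts standing on the bench on its lower edge. Point: centre of its knuckle hole, half way up the knuckle (16 mm above its underside). Knuckle: upright tube 22 mm outside, hole 12 mm, 32 mm high. z axis is the hole's axis, up; x axis points from the knuckle along the arm to the mounting plate
- leaf_grip (a point): same hinge half: centre of its straight arm, 40 mm from the hole's axis along x, 16 mm above the underside, near the centre of mass. Arm 10 mm thick (y), 32 mm high, from the knuckle to a mounting plate across its end: plate 8 mm thick (64 to 72 mm from the hole's axis), y from -22 to +34 mm, 46 mm high. All share one flat underside. Axes as leaf_hole
- jamb_hole (a point): blue pillar-side hinge half: two level ears, one above the other, each 10 mm thick, 26 mm wide, round-ended, with an upright 12 mm hole. Point: on the holes' axis, midway between the ears, 125 mm above the bench; the gap is 40 mm high. z up along the holes; x points from the holes into the pillar, so a knuckle enters the gap moving along +x. The ears end 13 mm out on the -x side
- jamb: what carries the blue hinge half, fixed to the bench: dark grey vice (bed 100 mm in x by 230 mm in y, jaws to 82 mm high) clamping a short upright blue pillar section, top 168 mm above the bench. Origin: under the vice's centre, at bench height, 65 mm from the holes' axis along x. Same axes as jamb_hole. The base plate behind the ears stands 32 mm from the holes' axis
- film_roll: bystander: standing hand roll of clear stretch film with a yellow cap, 72 mm across, 120 mm high, origin at its foot
- bottle: bystander: standing pump bottle, 64 mm across, about 195 mm high, origin at its foot

How it is judged:
By the outcome, as a careful person would: the job done as asked, in the order asked, and still so for the second after the job is handed in, while the arm keeps its last pose, push and grip.
It also fails if it takes over 58 s, if anything falls off the work surface, if the arm or the gripper's body presses on something with over 40 N, if the wrist force passes 120 N, or if a joint passes its speed limit or range.

## Working session

There is one attempt and no reset: what is moved stays moved. The work goes in short steps, Python scripts to look and compute and a tool call to move; the robot and the scene stay as the last step left them, time stands still between calls to the robot, and variables do not carry over. Pictures are saved under pics/ and viewed, and the job is handed in when it is done.

Besides the shell and the picture viewer there is one more tool, called after ">>>" as name(argument=value, ...) on one line, values as JSON. apply_moves: Moves the arm, as the interface text tells. Its arguments: {"type":"object","properties":{"commands":{"type":"array"},"force":{"type":"number"}},"required":["commands"]}

```bash
ls; mkdir -p pics; cat > h.py <<'E'
import numpy as np, cv2
from station import robot, cams
def cap(n):
    c=cams.capture(n); c['f']=200/np.tan(np.radians(c['vertical_fov'])/2); return c
def save(c,name,s=1,crop=None):
    im=c['img'][:,:,::-1]
    if crop: r0,r1,c0,c1=crop; im=im[r0:r1,c0:c1]
    if s!=1: im=cv2.resize(im,None,fx=s,fy=s,interpolation=cv2.INTER_CUBIC)
    cv2.imwrite('pics/'+name,im)
def ray(c,u,v,z):
    R=np.array(c['R']);t=np.array(c['t']);o=-R.T@t
    d=R.T@np.array([(u-c['cx'])/c['f'],(v-c['cy'])/c['f'],1.])
    return o+d*(z-o[2])/d[2]
def proj(c,X):
    p=np.array(c['R'])@np.array(X)+np.array(c['t']); return p[:2]/p[2]*c['f']+[c['cx'],c['cy']]
def cloud(c):
    v,u=np.mgrid[:400,:640]; d=c['depth']
    P=np.stack([(u-c['cx'])/c['f']*d,(v-c['cy'])/c['f']*d,d],-1)-np.array(c['t'])
    return P@np.array(c['R'])
E
python3 - <<'E'
from h import *
import pickle
print(robot.state())
for n in ('scene','top'):
    c=cap(n); save(c,n+'0.png'); pickle.dump(c,open(n+'0.pkl','wb'))
    print(n,c['vertical_fov'],c['cx'],c['cy'],-np.array(c['R']).T@np.array(c['t']),c['R'])
E
```

```text
pics
{'clock': 0.0, 'joints': array([-1.24659489e+00,  1.24516647e-01,  1.65168015e+00, -2.48413642e-05,
        1.36751760e+00, -8.26032113e-02]), 'joint_velocities': array([ 5.91763832e-04,  5.62901039e-05, -7.69694197e-04,  2.54249016e-04,
       -1.14891104e-03, -3.08543194e-04]), 'effort': array([ 7.00033088e-04, -4.23604918e+01, -3.65452480e+01,  4.56177168e-05,
        6.97502168e-03, -1.59199595e-05]), 'tool_pos': array([ 0.25707846, -0.59672705,  0.40344154]), 'tcp_rot': array([-0.14209548, -0.69243007, -0.14358277,  0.69262794]), 'ft_force': array([ 0.55032612,  0.37823297, -0.03884798]), 'ft_torque': array([-0.00712691, -0.01103141, -0.0001978 ]), 'finger_gap': 0.0855757218024293}
scene 42.130193492138694 323.6076934907662 202.17796351578974 [ 1.45342146 -0.39929763  1.11434502] [[ 0.44154757  0.89721042  0.00701465]
 [ 0.64853919 -0.31374597 -0.69351307]
 [-0.62002634  0.31076829 -0.72040989]]
top 53.5436654330304 321.22288985519924 198.9288446798619 [0.43057213 0.04855203 1.17591645] [[ 0.02248356 -0.99970858 -0.00878892]
 [-0.99153573 -0.0211736  -0.12809598]
 [ 0.12787256  0.01159458 -0.99172283]]
```

View pics/scene0.png

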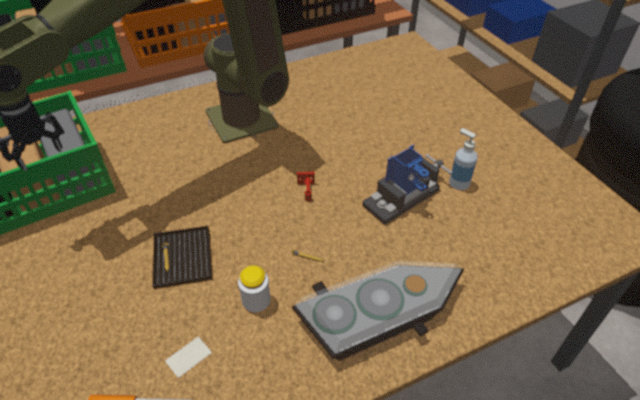

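View pics/top0.png

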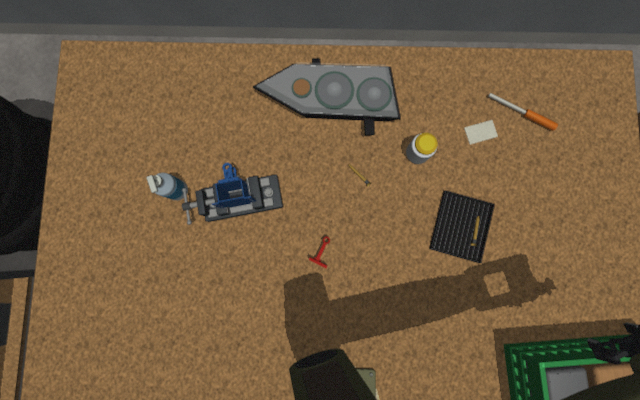

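The top view shows the loose pin at about (360,176), the red leaf at (320,252), the tray at (462,226) with pin2 at (476,232), the jamb at (235,190), the roll at (424,147) and the bottle at (165,186). I'll zoom in next.

```bash
python3 - <<'E'
from h import *
import pickle
c=pickle.load(open('top0.pkl','rb')); s=pickle.load(open('scene0.pkl','rb'))
def cr(c,r,q,cc,k): return cv2.resize(c['img'][r:r+q,cc:cc+q,::-1],(390,290) if 0 else (390,390*q//q),interpolation=cv2.INTER_CUBIC)
A=np.hstack([cr(c,145,60,330,6),cr(c,225,60,290,6)]);cv2.imwrite('pics/ta.png',A)
A=np.hstack([cr(c,140,100,190,6),cr(c,180,90,420,6)]);cv2.imwrite('pics/tb.png',A)
A=np.hstack([cr(s,140,100,355,6),cr(s,160,60,280,6)]);cv2.imwrite('pics/sa.png',A)
A=np.hstack([cr(s,225,60,280,6),cr(s,215,80,145,6)]);cv2.imwrite('pics/sb.png',A)
E
```

```text
(no output)
```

View pics/ta.png

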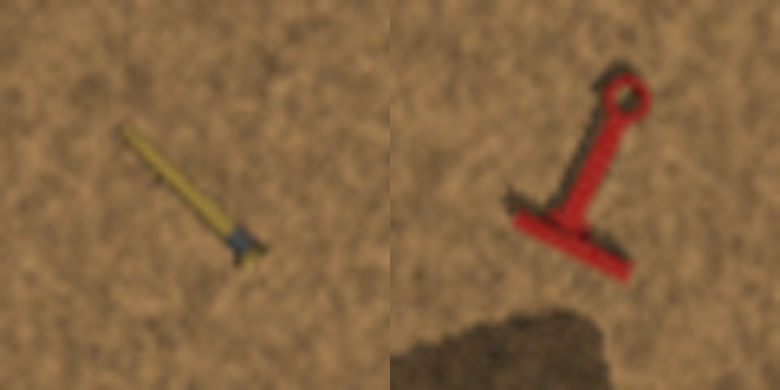

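View pics/tb.png

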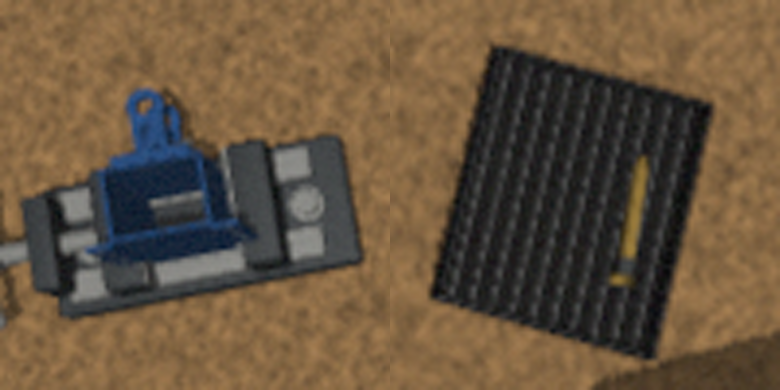

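View pics/sa.png

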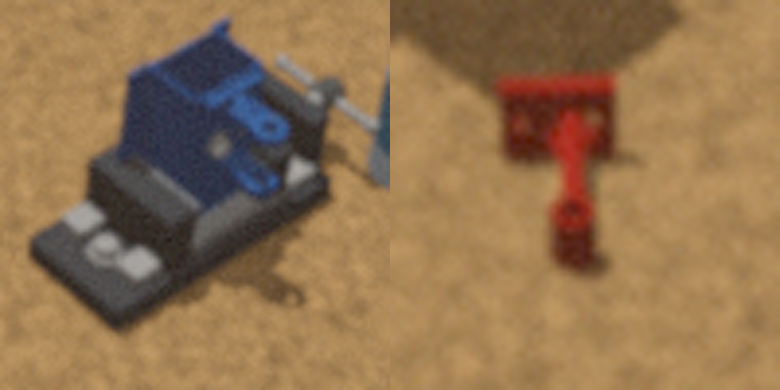

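View pics/sb.png

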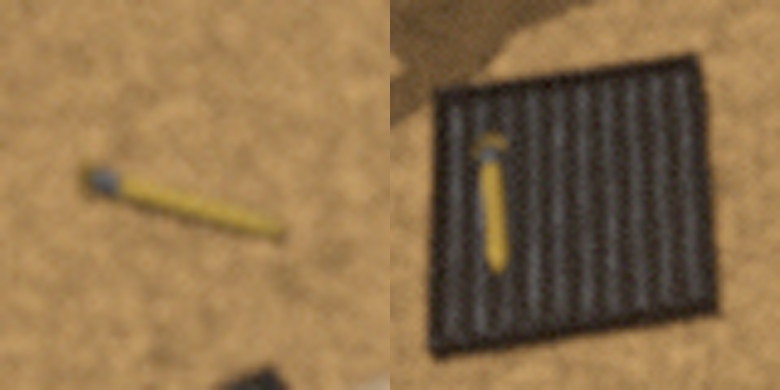

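The crops show four things. The loose pin's head is at lower right (~(368,185) in top). The leaf knuckle is at (326,240) with its plate towards the robot. Pin2's head is at image bottom. The blue ears point to world +x, with the hole near (227,167). Next I'll measure by mask.

```bash
cat > m.py <<'E'
from h import *
import pickle
c=pickle.load(open('top0.pkl','rb')); s=pickle.load(open('scene0.pkl','rb'))
def hsvmask(cam,win,lo,hi,k=4):
    r0,r1,c0,c1=win
    im=cv2.resize(cam['img'][r0:r1,c0:c1],None,fx=k,fy=k,interpolation=cv2.INTER_CUBIC)
    return cv2.inRange(cv2.cvtColor(im,cv2.COLOR_RGB2HSV),lo,hi)
def big(m):
    n,l,st,ce=cv2.connectedComponentsWithStats(m); i=1+np.argmax(st[1:,4]); return (l==i).astype(np.uint8)*255
def up2px(x,y,win,k=4): return win[2]+(x+.5)/k-.5, win[0]+(y+.5)/k-.5
E
python3 - <<'E'
from m import *
for cam,n,win in ((c,'top pin',(160,195,335,385)),(s,'scene pin',(240,275,280,335)),(c,'top pin2',(205,255,460,490)),(s,'sc pin2',(235,280,150,180))):
    r0,r1,c0,c1=win; h=cv2.cvtColor(cam['img'][r0:r1,c0:c1],cv2.COLOR_RGB2HSV)
    m=hsvmask(cam,win,(22,100,90),(40,255,255)) if '2' not in n else hsvmask(cam,win,(14,110,70),(40,255,255))
    cv2.imwrite('pics/m_'+n.replace(' ','')+'.png',cv2.resize(m,None,fx=3,fy=3))
    m=big(m); pts=cv2.findNonZero(m)[:,0,:].astype(float)
    P=np.array([ray(cam,*up2px(x,y,win),0.006 if '2' not in n else .010)[:2] for x,y in pts])
    mu=P.mean(0); u,S,vt=np.linalg.svd(P-mu,full_matrices=False); d=vt[0]; t=(P-mu)@d
    print(n,len(P),mu,d,np.degrees(np.arctan2(d[1],d[0])),mu+d*t.min(),mu+d*t.max(),t.max()-t.min(), S[1]/np.sqrt(len(P))*4)
# depth sanity: bench, tip of gripper
Q=cloud(s); print('bench', Q[300,100],Q[230,400])
Q=cloud(c); print('bench', Q[200,400],Q[300,100])
E
```

```text
top pin 23 [ 0.6535864 -0.0586439] [-0.72304392 -0.69080206] -136.30636774058857 [ 0.65589029 -0.05644274] [ 0.65088849 -0.06122151] 0.006917702971147842 0.0024124613602741827
scene pin 59 [ 0.66287892 -0.04677426] [0.7480762  0.66361283] 41.575993521939985 [ 0.66011408 -0.04922692] [ 0.66699402 -0.04312378] 0.009196838344374222 0.006091670959704421
top pin2 1597 [ 0.45704303 -0.42410966] [-0.98924545  0.14626494] 171.58946430540118 [ 0.50823326 -0.4316784 ] [ 0.42733496 -0.41971717] 0.08177778221636134 0.015743892564635365
sc pin2 2841 [ 0.47965033 -0.42537482] [ 0.97078301 -0.23995907] -13.884124460201514 [ 0.40620285 -0.40722   ] [ 0.55777996 -0.44468697] 0.15613902214020783 0.01227646326601476
bench [ 5.55562664e-01 -5.75095020e-01 -2.65593520e-04] [ 1.45342146 -0.39929763  1.11434502]
bench [ 0.58369654 -0.17243759  0.00226345] [2.72055312e-01 6.98965391e-01 4.26329853e-04]
```

```bash
python3 - <<'E'
from m import *
a=c['img'].astype(float)
for name,cam,win in (('t',c,(162,188,346,374)),('s',s,(247,264,288,328))):
    r0,r1,c0,c1=win
    a=cv2.GaussianBlur(cam['img'],(3,3),0.6).astype(float)[r0:r1,c0:c1]
    f=(a[...,1]/a[...,0]*100).astype(int)
    print(name); print('\n'.join(' '.join('%3d'%x for x in r) for r in f))
E
```

```text
t
 75  76  77  77  77  76  75  75  77  77  76  77  77  77  77  77  77  76  76  77  76  76  76  76  77  76  76  76
 76  76  76  75  76  76  76  76  76  76  76  76  77  78  77  77  75  76  77  78  77  76  77  77  77  76  76  76
 75  76  77  78  78  78  76  76  76  76  75  76  76  77  77  77  76  77  77  77  76  77  78  78  77  76  75  76
 76  77  78  79  79  78  77  76  76  76  76  76  76  77  76  76  76  76  77  76  77  76  77  76  77  76  76  76
 76  76  78  79  80  80  79  77  77  76  75  76  76  76  76  76  76  77  77  76  76  77  77  76  77  77  76  77
 77  76  77  77  80  80  80  79  77  78  76  77  77  77  77  76  76  76  77  77  76  77  77  76  77  77  77  78
 77  76  76  77  77  78  80  79  78  78  77  77  77  76  76  76  76  76  77  77  76  77  77  76  76  77  77  77
 76  75  76  77  76  77  80  80  80  79  78  77  77  76  76  75  76  76  76  76  76  76  76  76  76  77  77  77
 76  76  77  76  75  77  79  79  80  80  79  77  77  78  77  76  77  77  76  76  76  76  76  77  77  77  76  77
 76  76  77  77  76  76  76  78  80  80  79  78  79  77  75  75  76  76  77  76  76  76  7
[... 3835 characters left out ...]
  80  80  80  80  80  81  82  81  82  80  79  78  79  79  79
 78  79  79  78  78  78  78  78  77  77  79  78  79  78  78  79  78  77  78  78  78  77  78  78  78  76  78  78  78  79  79  80  81  81  80  79  79  79  79  79
 79  79  79  79  78  77  78  78  77  78  79  79  78  78  78  78  77  78  78  78  77  77  77  78  78  78  78  76  77  77  78  79  80  79  77  78  79  79  78  79
 80  79  78  78  79  78  79  79  79  79  79  78  78  78  78  77  77  78  77  78  78  78  79  79  79  78  78  78  78  77  77  78  78  78  78  77  78  78  78  79
 78  78  78  78  79  78  79  79  78  78  78  78  78  78  79  77  78  78  78  78  78  79  78  78  79  79  78  78  78  78  78  79  79  80  79  78  78  77  78  78
```

```bash
cat >> m.py <<'E'
def ratio(cam,win,k=4):
    r0,r1,c0,c1=win
    im=cv2.GaussianBlur(cam['img'],(3,3),0.6)[r0:r1,c0:c1]
    a=cv2.resize(im,None,fx=k,fy=k,interpolation=cv2.INTER_CUBIC).astype(float)
    return a
def axis(cam,m,win,z):
    pts=cv2.findNonZero(m)[:,0,:].astype(float)
    P=np.array([ray(cam,*up2px(x,y,win),z)[:2] for x,y in pts])
    mu=P.mean(0); u,S,vt=np.linalg.svd(P-mu,full_matrices=False); d=vt[0]; t=(P-mu)@d
    a,b=mu+d*t.min(),mu+d*t.max()
    return dict(n=len(P),mu=mu.round(4),ang=np.degrees(np.arctan2(d[1],d[0])).round(1),a=a.round(4),b=b.round(4),L=(t.max()-t.min()).round(4),mid=((a+b)/2).round(4),w=(S[1]/np.sqrt(len(P))*4).round(4))
E
python3 - <<'E'
from m import *
for cam,win,th in ((c,(158,192,342,378),.783),(s,(244,267,286,330),.8)):
    a=ratio(cam,win); m=big(((a[...,1]/a[...,0])>th).astype(np.uint8)*255)
    print(axis(cam,m,win,.006))
for cam,win in ((c,(212,250,466,486)),(s,(236,276,158,176))):
    a=ratio(cam,win); m=big(((a[...,0]-a[...,2])>28).astype(np.uint8)*255)
    cv2.imwrite('pics/q%d.png'%win[0],cv2.resize(m,None,fx=3,fy=3)); print(axis(cam,m,win,.010))
# tray via dark mask
for cam,win in ((c,(185,270,420,500)),(s,(220,295,140,225))):
    a=ratio(cam,win); m=(a.max(2)<85).astype(np.uint8)*255
    m=cv2.morphologyEx(m,cv2.MORPH_CLOSE,np.ones((25,25))); m=big(m); m=cv2.morphologyEx(m,cv2.MORPH_OPEN,np.ones((25,25)))
    cv2.imwrite('pics/q%d.png'%win[0],cv2.resize(m,None,fx=2,fy=2))
    pts=cv2.findNonZero(m)[:,0,:]
    for z in (0.016,):
        P=np.array([ray(cam,*up2px(x,y,win),z)[:2] for x,y in pts]).astype(np.float32)
        print('tray',cv2.minAreaRect(P*1000))
E
```

```text
{'n': 1839, 'mu': array([ 0.6549, -0.0523]), 'ang': np.float64(-134.2), 'a': array([ 0.6889, -0.0173]), 'b': array([ 0.6267, -0.0813]), 'L': np.float64(0.0893), 'mid': array([ 0.6578, -0.0493]), 'w': np.float64(0.0149)}
{'n': 1858, 'mu': array([ 0.6583, -0.0485]), 'ang': np.float64(45.3), 'a': array([ 0.629 , -0.0781]), 'b': array([ 0.689 , -0.0174]), 'L': np.float64(0.0853), 'mid': array([ 0.659 , -0.0477]), 'w': np.float64(0.0159)}
{'n': 1448, 'mu': array([ 0.5055, -0.393 ]), 'ang': np.float64(169.4), 'a': array([ 0.5415, -0.3997]), 'b': array([ 0.4722, -0.3867]), 'L': np.float64(0.0705), 'mid': array([ 0.5068, -0.3932]), 'w': np.float64(0.0129)}
{'n': 2160, 'mu': array([ 0.5084, -0.3936]), 'ang': np.float64(-10.6), 'a': array([ 0.4681, -0.3861]), 'b': array([ 0.5488, -0.4012]), 'L': np.float64(0.0821), 'mid': array([ 0.5085, -0.3936]), 'w': np.float64(0.0173)}
tray ((491.89141845703125, -371.8548583984375), (211.72152709960938, 204.80421447753906), 75.59256744384766)
tray ((518.0537109375, -352.1409912109375), (148.84536743164062, 190.89979553222656), 75.47509002685547)
```

```bash
python3 - <<'E'
from m import *
k=390/90
T=[(420+(x-390)/k,180+y/k) for x,y in ((492,46),(712,102),(655,358),(432,296))]
T=np.array([ray(c,u,v,.014)[:2] for u,v in T])
k=390/80
S=np.array([ray(s,145+(x-390)/k,215+y/k,.014)[:2] for x,y in ((435,90),(697,57),(717,310),(432,352))])
for Q in (T,S):
    print(Q.round(3).tolist(),Q.mean(0),[np.linalg.norm(Q[i]-Q[i-1]).round(4) for i in range(4)],[np.degrees(np.arctan2(*(Q[i]-Q[i-1])[::-1])).round(1) for i in range(4)])
# pin2 crops
for cam,win,n in ((c,(205,255,455,495),'a'),(s,(232,282,148,188),'b')):
    r0,r1,c0,c1=win; cv2.imwrite('pics/p2%s.png'%n,cv2.resize(cam['img'][r0:r1,c0:c1,::-1],None,fx=10,fy=10,interpolation=cv2.INTER_NEAREST))
A=np.hstack([cv2.imread('pics/p2a.png'),cv2.imread('pics/p2b.png')]);cv2.imwrite('pics/p2.png',A)
E
```

```text
[[0.613, -0.299], [0.578, -0.447], [0.405, -0.403], [0.443, -0.256]] [ 0.50953567 -0.35120803] [np.float64(0.1755), np.float64(0.1523), np.float64(0.178), np.float64(0.1523)] [np.float64(-14.2), np.float64(-103.4), np.float64(165.9), np.float64(75.7)]
[[0.41, -0.4], [0.451, -0.259], [0.626, -0.303], [0.587, -0.444]] [ 0.51850305 -0.35183167] [np.float64(0.1826), np.float64(0.1471), np.float64(0.181), np.float64(0.1465)] [np.float64(166.0), np.float64(73.9), np.float64(-14.1), np.float64(-105.5)]
```

View pics/p2.png

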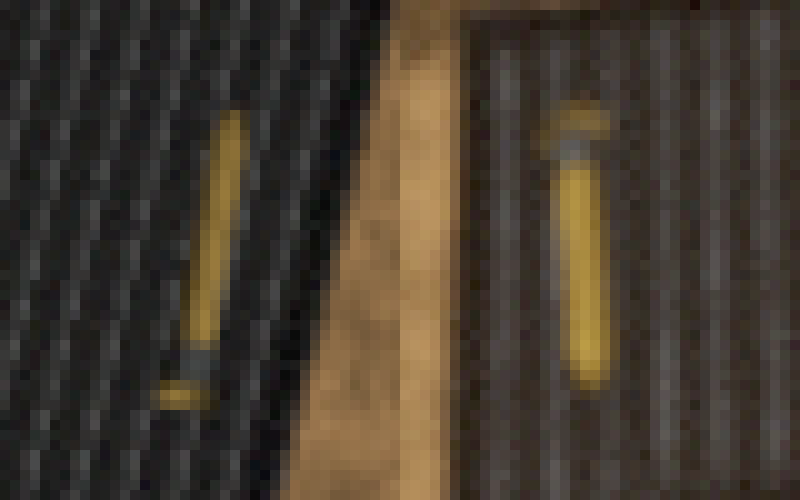

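```bash
python3 - <<'E'
from m import *
for cam,h,n,sh in ((c,(472.8,245.3),(478.1,215.5),(455+19.8,205+33.5)),(s,(165.4,241.5),(166.7,270.3),(148+17.2,232+17))):
    H=ray(cam,*h,.011)[:2];N=ray(cam,*n,.009)[:2];S=ray(cam,*sh,.010)[:2]
    print(H,N,(H+N)/2,np.linalg.norm(N-H),np.degrees(np.arctan2(*(N-H)[::-1])),np.degrees(np.arctan2(*(N-S)[::-1])))
# red leaf
for cam,win in ((c,(228,275,300,340)),(s,(165,208,285,325))):
    a=ratio(cam,win); m=big(((a[...,0]/(a[...,1]+1))>1.9).astype(np.uint8)*255)
    cv2.imwrite('pics/l%d.png'%win[0],cv2.resize(m,None,fx=2,fy=2))
    Q=cloud(cam)
    # hole from top crop
k=6.5
u,v=290+(627-390)/k-.5,225+97/k-.5
print('knuckle top',u,v,ray(c,u,v,.032))
u0,v0=290+(513-390)/k-.5,225+217/k-.5; u1,v1=290+(630-390)/k-.5,225+272/k-.5
A=ray(c,u0,v0,.046);B=ray(c,u1,v1,.046);print('plate ends',A,B,np.linalg.norm(A-B),np.degrees(np.arctan2(*(A-B)[1::-1])))
u,v=280+(572-390)/k-.5,160+212/k-.5
print('knuckle scene',ray(s,u,v,.032))
u0,v0=280+(498-390)/k-.5,160+83/k-.5; u1,v1=280+(614-390)/k-.5,160+83/k-.5
A=ray(s,u0,v0,.046);B=ray(s,u1,v1,.046);print('plate ends',A,B,np.linalg.norm(A-B),np.degrees(np.arctan2(*(A-B)[1::-1])))
E
```

```text
[ 0.45419635 -0.38179098] [ 0.54174273 -0.4003598 ] [ 0.49796954 -0.39107539] 0.08949397345319675 -11.975116177536451 -9.945091199327795
[ 0.44918369 -0.37987425] [ 0.54528737 -0.40135082] [ 0.49723553 -0.39061253] 0.09847416155139092 -12.597074047672765 -11.4148875044763
knuckle top 325.96153846153845 239.42307692307693 [0.46114217 0.04568512 0.032     ]
plate ends [0.40785476 0.09409016 0.046     ] [0.38547044 0.04284405 0.046     ] 0.055921567746024504 66.40427104921953
knuckle scene [0.46427792 0.04303902 0.032     ]
plate ends [0.38519472 0.04216638 0.046     ] [0.40863764 0.09072691 0.046     ] 0.053923053175530894 -115.7692400255898
```

```bash
python3 - <<'E'
from m import *
kt=3.9
def T(x,y,z): return ray(c,190+x/kt-.5,140+y/kt-.5,z)[:2].round(4)
def S(x,y,z): return ray(s,355+x/kt-.5,140+y/kt-.5,z)[:2].round(4)
print('ear hole',T(146,106,.155),S(268,128,.155))
print('vice edge top', T(75,317,.0),T(360,262,.0))
print('roll',ray(c,427,144,.12),ray(s,253,276,.12)); print('bottle',ray(c,155,184,.19))
for n,cam,win in (('e1',c,(155,190,205,250)),('e2',s,(150,195,405,435))):
    r0,r1,c0,c1=win; cv2.imwrite('pics/%s.png'%n,cv2.resize(cam['img'][r0:r1,c0:c1,::-1],None,fx=12,fy=12,interpolation=cv2.INTER_CUBIC))
Q=cloud(s); print(Q[168:176,420:428,2].round(3)); print(Q[172,423],Q[172,424])
Q=cloud(c); print(Q[162:172,222:234,2].round(3));
E
```

```text
ear hole [0.6424 0.3103] [0.6446 0.3083]
vice edge top [0.5095 0.3957] [0.5564 0.1795]
roll [ 0.7239502  -0.22423848  0.12      ] [ 0.74053223 -0.22447692  0.12      ]
bottle [0.58678601 0.48132167 0.19      ]
[[0.156 0.153 0.154 0.06  0.064 0.064 0.067 0.075]
 [0.154 0.154 0.156 0.152 0.155 0.062 0.069 0.069]
 [0.154 0.153 0.152 0.156 0.154 0.153 0.064 0.066]
 [0.156 0.152 0.153 0.153 0.153 1.114 0.154 0.156]
 [0.153 0.153 0.148 0.15  0.151 0.15  0.151 0.157]
 [0.153 0.155 0.145 0.143 0.145 0.148 0.154 0.15 ]
 [0.152 0.154 0.155 0.153 0.078 0.153 0.153 0.154]
 [0.151 0.151 0.155 0.153 0.157 0.152 0.152 0.151]]
[0.63936253 0.31185519 0.15036711] [0.64088467 0.31403306 0.15075922]
[[-0.     0.006 -0.     0.001  0.155  0.157  0.159  0.001 -0.002 -0.002
   0.003 -0.002]
 [ 0.002  0.003  0.156  0.156  0.156  0.155  0.157  0.156  0.155  0.002
   0.001  0.002]
 [-0.004  0.156  0.154  0.157  0.152  0.154  0.156  0.156  0.154  0.154
  -0.001  0.   ]
 [ 0.001  0.156  0.157  0.156  0.149 -0.001 -0.     0.156  0.159  0.152
   0.001 -0.   ]
 [-0.     0.156  0.155  0.153 -0.     0.001  0.002  0.004  0.153  0.157
   0.151  0.105]
 [-0.005  0.155  0.156  0.155 -0.002  0.005  0.002  0.159  0.156  0.153
   0.15   0.104]
 [ 0.001  0.155  0.153  0.156 -0.001 -0.002  0.104  0.155  0.157  0.157
   0.147  0.107]
 [ 0.004  0.155  0.156  0.156  0.153  0.157  0.154  0.155  0.157  0.157
   0.145 -0.   ]
 [-0.002  0.003  0.155  0.156  0.155  0.157  0.155  0.155  0.154  0.155
   0.151 -0.002]
 [ 0.002 -0.002  0.156  0.155  0.154  0.155  0.156  0.158  0.157  0.153
   0.151 -0.002]]
```

View pics/e1.png

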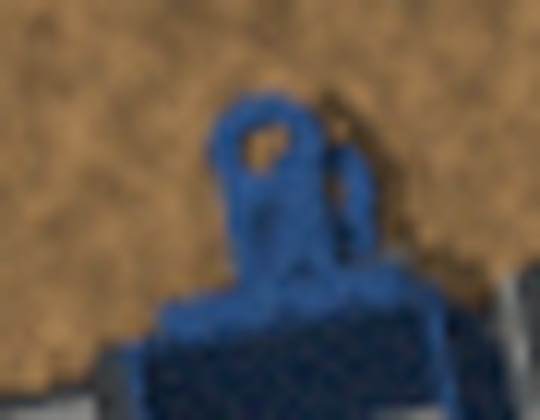

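View pics/e2.png

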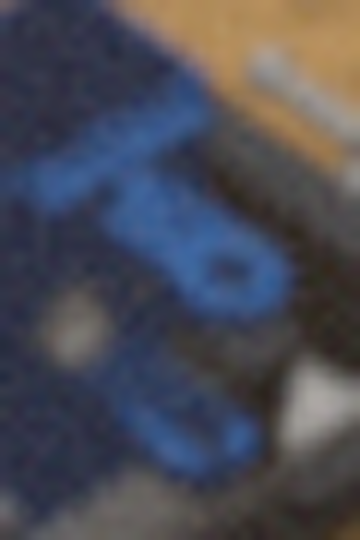

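```bash
python3 - <<'E'
from m import *
Q=cloud(s)
W=Q[105:175,0:75].reshape(-1,3); p=np.array([.257,-.597])
m=(np.linalg.norm(W[:,:2]-p,axis=1)<.08)&(W[:,2]>.18)&(W[:,2]<.40)
print(np.histogram(W[m,2],bins=np.arange(.18,.4,.01)))
st=robot.state();q=st['tcp_rot']
from scipy.spatial.transform import Rotation as Ro
R=Ro.from_quat([q[1],q[2],q[3],q[0]]).as_matrix();print(R.round(3))
L=(W[m]-st['tool_pos'])@R
f=L[np.abs(L[:,1])>.03]; print(np.histogram(f[:,0],bins=np.arange(.1,.2,.005)))
a=[.6583,-.0485]
print('move', (np.array([.6583,-.0485,.4034])-st['tool_pos'])@R*100)
E
```

```text
(array([175,  18,   0,   0,   0,   2,  20,  51,  55,  46,  69, 171, 200,
       158, 184, 252, 176,  50, 125, 139, 136, 153]), array([0.18, 0.19, 0.2 , 0.21, 0.22, 0.23, 0.24, 0.25, 0.26, 0.27, 0.28,
       0.29, 0.3 , 0.31, 0.32, 0.33, 0.34, 0.35, 0.36, 0.37, 0.38, 0.39,
       0.4 ]))
[[-0.001  0.396 -0.918]
 [ 0.002 -0.918 -0.396]
 [-1.    -0.002 -0.   ]]
(array([70, 87, 84, 35, 13, 25, 29, 26, 26, 28, 19, 13,  5,  1,  0,  0,  0,
        0,  0]), array([0.1  , 0.105, 0.11 , 0.115, 0.12 , 0.125, 0.13 , 0.135, 0.14 ,
       0.145, 0.15 , 0.155, 0.16 , 0.165, 0.17 , 0.175, 0.18 , 0.185,
       0.19 , 0.195]))
move [  0.09123558 -34.47503353 -58.53973083]
```

>>> apply_moves(commands=[[4,[0,-6,-10],-0.1],[4,[0,-12,-20],-0.2],[4,[0,-18,-30],-0.3],[4,[3,-23,-39],-0.387],[4,[6,-27,-46],-0.387],[4,[10,-30,-51],-0.387],[4,[15,-33,-56],-0.387],[4,[19,-34.5,-58.5],-0.387],[4,[19,-34.5,-58.5],-0.387],[4,[19,-34.5,-58.5],-0.387],[4,[19,-34.5,-58.5],-0.387],[4,[19,-34.5,-58.5],-0.387],[4,[19,-34.5,-58.5],-0.387],[4,[19,-34.5,-58.5],-0.387]], force=30)

```text
clock: 1.85
tool_pos: [0.6575, -0.0485, 0.2144]
tcp_rot: [-0.273, -0.652, -0.274, 0.652]
ft_force: [0.8, -0.6, 0.2]
finger_gap: 0.04
```

```bash
cat >> h.py <<'E'
from scipy.spatial.transform import Rotation as Ro
def st():
    s=robot.state();q=s['tcp_rot'];R=Ro.from_quat([q[1],q[2],q[3],q[0]]).as_matrix()
    return s,np.array(s['tool_pos']),R
def go(xyz,yaw):
    s,p,R=st(); y0=np.degrees(np.arctan2(R[1,1],R[0,1]))
    d=(yaw-y0+180)%360-180
    print('clock %.2f pos %s yaw %.2f tilt %s gap %.4f F %s'%(s['clock'],p.round(4),y0,R[:,0].round(4),s['finger_gap'],np.round(s['ft_force'],2)))
    print('shift cm',((np.array(xyz)-p)@R*100).round(2),'turn',np.radians(-d).round(4))
E
python3 - <<'E'
from h import *
go([.6583,-.0485,.175],-44.5)
c=cap('scene'); save(c,'s1.png',5,(200,290,260,380))
E
```

```text
clock 1.85 pos [ 0.6575 -0.0485  0.2144] yaw -44.52 tilt [-0.001   0.0015 -1.    ] gap 0.0400 F [ 0.79 -0.63  0.2 ]
shift cm [ 3.94  0.06 -0.05] turn -0.0003
```

View pics/s1.png

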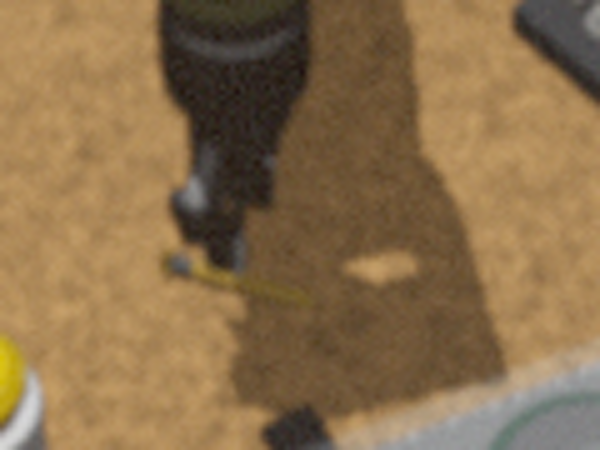

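The jaws straddle the pin near its middle, with the pin running from (165,262) to (310,300) in the crop. I'll descend and grip.

>>> apply_moves(commands=[[4,[2,0,0],0],[4,[3.2,0,0],0],[4,[3.9,0,0],0],[4,[3.9,0,0],0],[2,[3.9,0,0],0],[0,[3.9,0,0],0],[0,[3.9,0,0],0],[0,[3.9,0,0],0],[0,[3.9,0,0],0],[0,[3.9,0,0],0]], force=40)

```text
clock: 3.15
tool_pos: [0.6579, -0.0489, 0.1766]
tcp_rot: [0.273, 0.653, 0.273, -0.652]
ft_force: [0.7, 0.1, 4.3]
finger_gap: 0.008
```

```bash
python3 - <<'E'
from h import *
go([.513,-.3175,.3],-101.4)
E
```

```text
clock 3.15 pos [ 0.6579 -0.0489  0.1766] yaw -44.57 tilt [ 0.0012  0.0013 -1.    ] gap 0.0080 F [0.71 0.09 4.35]
shift cm [-12.4    8.53  29.28] turn 0.9919
```

>>> apply_moves(commands=[[0,[-1,0,0],0],[0,[-4,0,0],0],[0,[-7,0,0],0],[0,[-10,0,0],0],[0,[-10,0,0],0],[0,[-10,0,0],0]])

```text
clock: 3.9
tool_pos: [0.6572, -0.0489, 0.2751]
tcp_rot: [-0.272, -0.652, -0.274, 0.652]
ft_force: [-1.2, -0.6, -0.7]
finger_gap: 0.008
```

```bash
python3 - <<'E'
from h import *
go([.513,-.3175,.3],-101.4)
c=cap('scene'); save(c,'s2.png',6,(175,260,270,370))
d=cap('top'); save(d,'t2.png',6,(130,210,320,410))
import pickle; pickle.dump((c,d),open('lift.pkl','wb'))
E
```

```text
clock 3.90 pos [ 0.6572 -0.0489  0.2751] yaw -44.56 tilt [-0.001   0.0016 -1.    ] gap 0.0080 F [-1.17 -0.56 -0.74]
shift cm [-2.52  8.57 29.25] turn 0.992
```

View pics/s2.png

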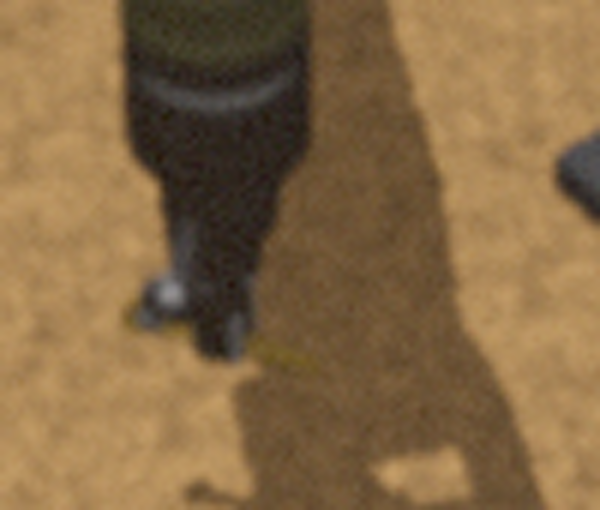

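View pics/t2.png

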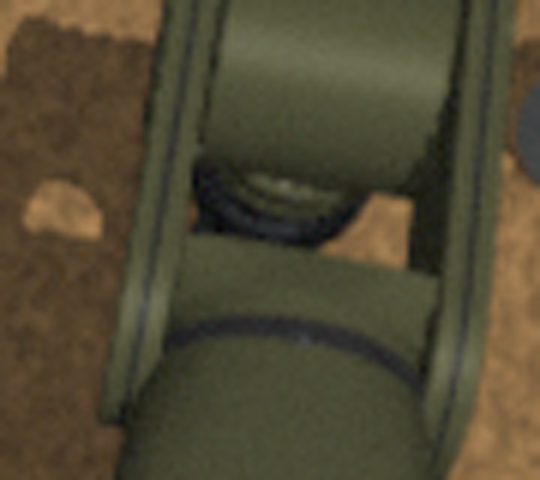

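```bash
python3 - <<'E'
from h import *
import pickle
c,d=pickle.load(open('lift.pkl','rb'))
for z in (.1,.105):
    a=ray(c,270+130/6-.5,175+318/6-.5,z);b=ray(c,270+316/6-.5,175+365/6-.5,z);print(a,b,(a+b)/2,np.linalg.norm(a-b),np.degrees(np.arctan2(*(b-a)[1::-1])))
E
```

```text
[ 0.62547861 -0.07750303  0.1       ] [ 0.68429609 -0.01695745  0.1       ] [ 0.65488735 -0.04723024  0.1       ] 0.08441127561286556 45.82945150279653
[ 0.62955978 -0.07908925  0.105     ] [ 0.68808733 -0.01884212  0.105     ] [ 0.65882356 -0.04896569  0.105     ] 0.08399518801809043 45.8294515027966
```

>>> apply_moves(commands=[[0,[-1,1.5,5],0.18],[0,[-1,3,10],0.36],[0,[-1,4.5,15.5],0.54],[0,[-1,6,20.5],0.72],[0,[0,7.2,24.7],0.87],[0,[1,8,27.5],0.96],[0,[2,8.57,29.25],0.992],[0,[3,8.57,29.25],0.992],[0,[4,8.57,29.25],0.992],[0,[4,8.57,29.25],0.992],[0,[4,8.57,29.25],0.992],[0,[4,8.57,29.25],0.992]])

```text
clock: 5.5
tool_pos: [0.5131, -0.3172, 0.2347]
tcp_rot: [0.07, -0.703, 0.07, 0.704]
ft_force: [0.5, -0.2, -1.9]
finger_gap: 0.0078
```

```bash
python3 - <<'E'
from h import *
go([.513,-.3175,.182],-101.4)
c=cap('scene'); save(c,'s3.png',6,(190,290,140,240))
d=cap('top'); save(d,'t3.png',6,(180,270,410,510))
E
```

```text
clock 5.50 pos [ 0.5131 -0.3172  0.2347] yaw -101.36 tilt [-0.0016  0.0012 -1.    ] gap 0.0078 F [ 0.51 -0.22 -1.9 ]
shift cm [ 5.27  0.04 -0.  ] turn 0.0007
```

View pics/s3.png

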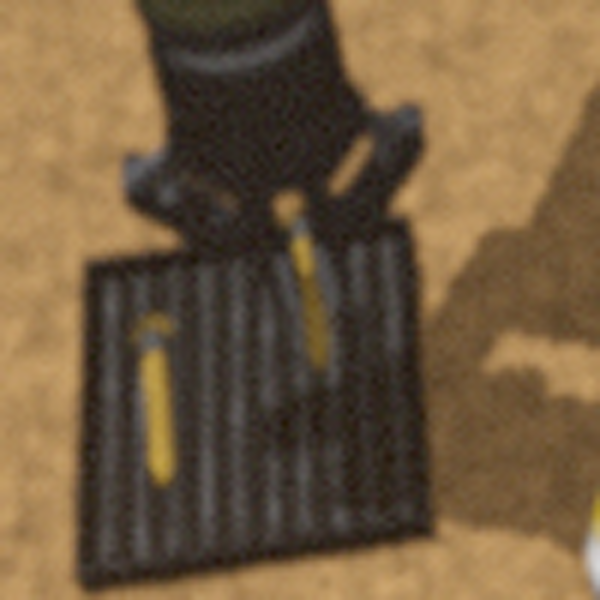

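View pics/t3.png

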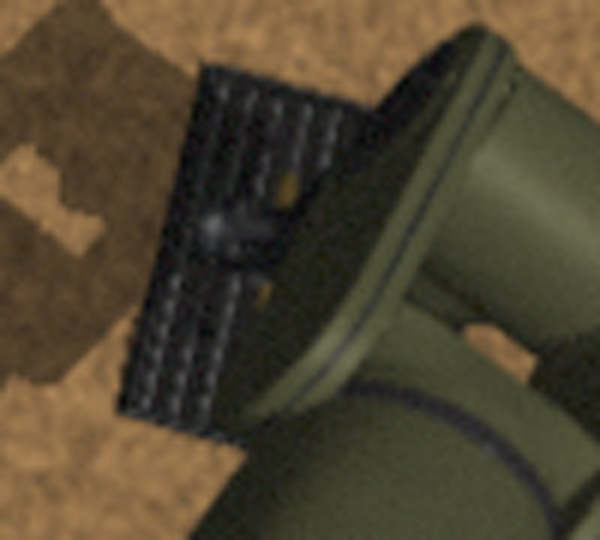

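```bash
python3 - <<'E'
from h import *
c=cap('scene')
f=lambda x,y,z:ray(c,140+x/6-.5,190+y/6-.5,z)
for n,(a,b,z) in {'pin':((290,192),(320,370),.064),'shaft':((303,240),(319,360),.064),'p2':((152,318),(163,487),.010),'p2shaft':((152,345),(162,480),.01)}.items():
    a=f(*a,z);b=f(*b,z);print(n,a,b,(a+b)/2,np.linalg.norm(b-a),np.degrees(np.arctan2(*(b-a)[1::-1])))
E
```

```text
pin [ 0.4546091  -0.30874516  0.064     ] [ 0.55985539 -0.32567651  0.064     ] [ 0.50723225 -0.31721083  0.064     ] 0.1065994945636806 -9.13907534734971
shaft [ 0.48502    -0.31152595  0.064     ] [ 0.55435188 -0.32450641  0.064     ] [ 0.51968594 -0.31801618  0.064     ] 0.07053652668825248 -10.60426594083809
p2 [ 0.45110363 -0.38214241  0.01      ] [ 0.54723816 -0.40172643  0.01      ] [ 0.4991709  -0.39193442  0.01      ] 0.09810903206812908 -11.51443856464692
p2shaft [ 0.46673592 -0.38611194  0.01      ] [ 0.54332938 -0.40116434  0.01      ] [ 0.50503265 -0.39363814  0.01      ] 0.0780585242225745 -11.118263464705711
```

```bash
python3 - <<'E'
from h import *
c=cap('scene'); save(c,'s4.png',13,(210,260,165,215))
Q=cloud(c)
for v in range(220,255): 
    r=[(u,Q[v,u].round(3).tolist()) for u in range(186,196) if c['img'][v,u,0].astype(int)-c['img'][v,u,2]>50 and Q[v,u,2]>.03]
    if r: print(v,r[len(r)//2])
E
```

```text
222 (188, [0.528, -0.315, 0.14])
224 (189, [0.468, -0.309, 0.068])
225 (189, [0.473, -0.31, 0.069])
226 (187, [0.468, -0.315, 0.063])
229 (190, [0.488, -0.311, 0.069])
230 (190, [0.491, -0.312, 0.068])
231 (190, [0.495, -0.313, 0.069])
232 (190, [0.496, -0.314, 0.067])
233 (190, [0.5, -0.315, 0.068])
234 (190, [0.503, -0.316, 0.067])
235 (191, [0.507, -0.315, 0.066])
236 (191, [0.512, -0.316, 0.068])
237 (191, [0.516, -0.317, 0.069])
238 (192, [0.519, -0.315, 0.067])
239 (192, [0.523, -0.316, 0.068])
240 (192, [0.522, -0.317, 0.063])
241 (192, [0.53, -0.318, 0.068])
242 (192, [0.53, -0.319, 0.064])
243 (192, [0.535, -0.32, 0.067])
244 (192, [0.537, -0.321, 0.065])
245 (192, [0.538, -0.322, 0.063])
246 (192, [0.545, -0.323, 0.067])
247 (193, [0.545, -0.321, 0.062])
248 (193, [0.553, -0.323, 0.068])
249 (193, [0.553, -0.323, 0.064])
250 (193, [0.555, -0.324, 0.063])
```

View pics/s4.png

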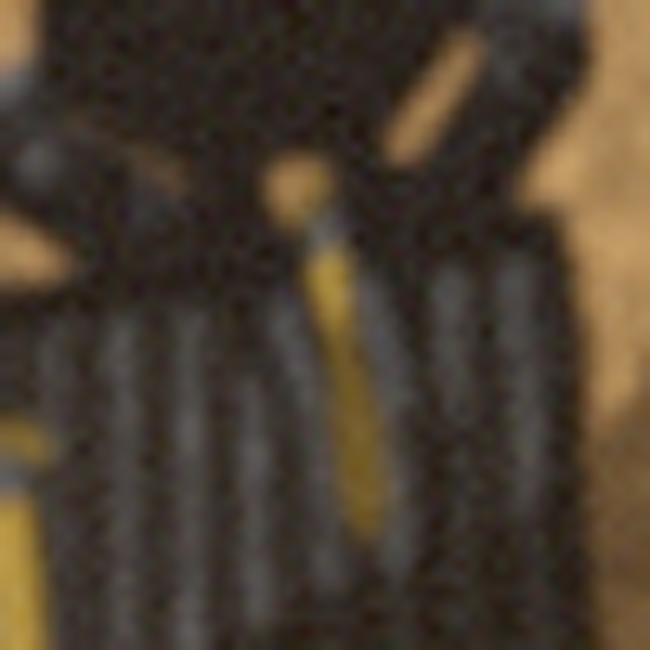

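The pin is level in the jaws: depth gives its top at z ≈ 0.068 along the whole length, and the head is the same way round as pin2's. Now I'll lower it.

>>> apply_moves(commands=[[0,[2,0,0],0],[0,[3.5,0,0],0],[0,[4.5,0,0],0],[0,[4.9,0,0],0],[0,[5.0,0,0],0],[0,[5.0,0,0],0],[0,[5.0,0,0],0]])

```text
clock: 6.58
tool_pos: [0.5129, -0.3175, 0.1851]
tcp_rot: [0.07, -0.703, 0.07, 0.704]
ft_force: [-0.4, -0.7, -1.0]
finger_gap: 0.0076
```

>>> apply_moves(commands=[[0,[0.1,0,0],0],[0,[0.2,0,0],0],[0,[0.3,0,0],0],[0,[0.3,0,0],0]])

```text
clock: 7.08
tool_pos: [0.5128, -0.3174, 0.1819]
tcp_rot: [0.071, -0.703, 0.07, 0.704]
ft_force: [0.3, -0.0, -1.0]
finger_gap: 0.0079
```

>>> apply_moves(commands=[[0,[0.05,0,0],0],[0,[0.1,0,0],0],[0,[0.15,0,0],0],[0,[0.15,0,0],0]])

```text
clock: 7.58
tool_pos: [0.5129, -0.3174, 0.1807]
tcp_rot: [0.071, -0.703, 0.07, 0.704]
ft_force: [-1.6, 0.8, 2.0]
finger_gap: 0.0082
```

The wrist force has risen from -1 to +2 N, so the pin is on the floor. I'll open gently, then rise.

>>> apply_moves(commands=[[1.0,[0.03,0,0],0],[1.3,[0.03,0,0],0],[1.8,[0.03,0,0],0],[2.6,[0.03,0,0],0],[2.6,[0.03,0,0],0],[2.6,[-0.8,0,0],0],[2.6,[-4,0,0],0],[2.6,[-9,0,0],0],[2.6,[-15,0,0],0],[4,[-15,0,0],0]])

```text
clock: 8.82
tool_pos: [0.5146, -0.3187, 0.3388]
tcp_rot: [-0.068, 0.707, -0.072, -0.7]
ft_force: [0.1, -1.3, 0.4]
finger_gap: 0.0397
```

```bash
python3 - <<'E'
from h import *
go([.4263,.0609,.33],65.6)
E
```

```text
clock 8.82 pos [ 0.5146 -0.3187  0.3388] yaw -101.39 tilt [ 0.0095 -0.0072 -0.9999] gap 0.0397 F [ 0.11 -1.3   0.38]
shift cm [  0.53 -35.47  16.17] turn -2.9146
```

>>> apply_moves(commands=[[4,[0,-3,1.4],-0.18],[4,[0,-6,2.7],-0.36],[4,[0,-9,4.1],-0.54],[4,[0,-12,5.5],-0.72],[4,[0,-15,6.8],-0.9],[4,[0,-18,8.2],-1.08],[4,[0,-21,9.6],-1.26],[4,[0,-24,10.9],-1.44],[4,[0,-27,12.3],-1.62],[4,[0,-30,13.7],-1.8],[4,[0.5,-32,14.6],-1.98],[4,[0.5,-34,15.5],-2.16],[4,[0.5,-35,16],-2.34],[4,[0.5,-35.5,16.2],-2.52],[4,[0.5,-35.5,16.2],-2.7],[4,[0.5,-35.5,16.2],-2.87],[4,[0.5,-35.5,16.2],-2.915],[4,[0.5,-35.5,16.2],-2.915],[4,[0.5,-35.5,16.2],-2.915]])

```text
clock: 11.2
tool_pos: [0.4258, 0.0613, 0.33]
tcp_rot: [0.695, 0.148, 0.687, -0.151]
ft_force: [-0.0, -0.7, -0.7]
finger_gap: 0.0398
```

```bash
python3 - <<'E'
from h import *
import pickle
go([.4263,.0609,.18],65.6)
c=cap('scene'); save(c,'s5.png',1)
d=cap('top'); save(d,'t5.png',1)
pickle.dump((c,d),open('p5.pkl','wb'))
save(d,'t5z.png',7,(180,265,425,500))
save(c,'s5z.png',7,(220,300,145,225))
E
```

```text
clock 11.20 pos [0.4258 0.0613 0.33  ] yaw 65.59 tilt [ 0.009  -0.0072 -0.9999] gap 0.0398 F [-0.02 -0.7  -0.73]
shift cm [15.    0.03 -0.11] turn -0.0002
```

View pics/s5.png

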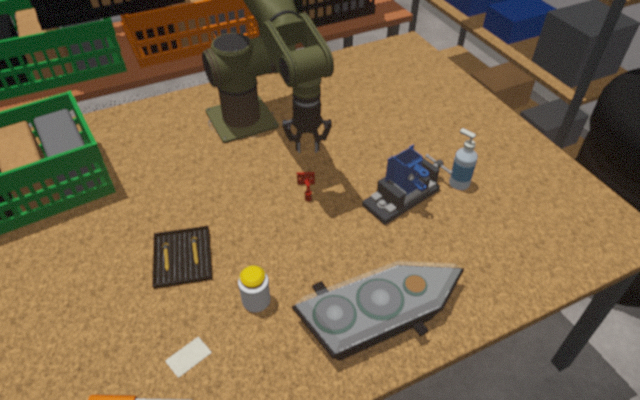

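View pics/t5z.png

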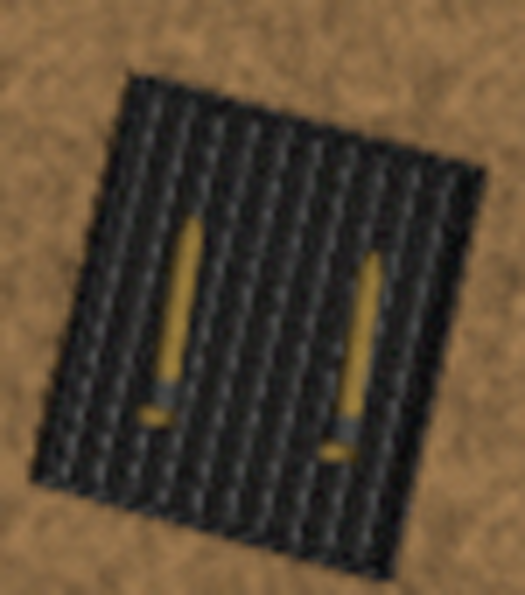

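View pics/s5z.png

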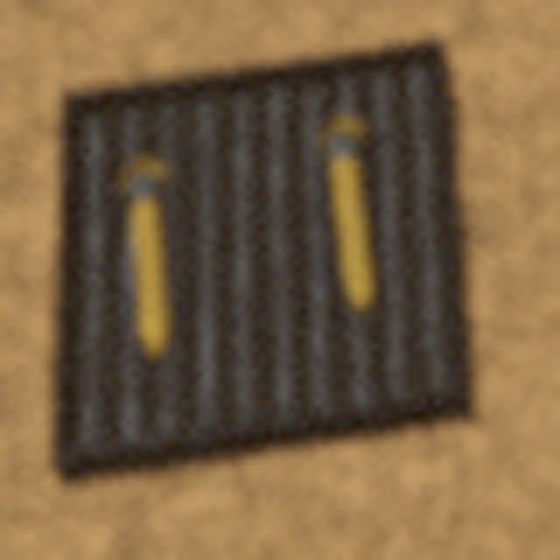

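Both views show the loose pin lying parallel to pin2, level with it and with its head the same way: in the top crop (155,416)→(192,215) against (337,453)→(372,250). The tool has picked up a tilt of about 0.7°, apparently a transient caught when a call ended mid-motion. I'll test whether a descent ended mid-motion takes it out.

>>> apply_moves(commands=[[4,[4.5,0,0],0],[4,[9,0,0],0]])

```text
clock: 11.55
tool_pos: [0.4271, 0.0606, 0.2399]
tcp_rot: [0.696, 0.148, 0.686, -0.151]
ft_force: [-0.8, -1.2, -0.2]
finger_gap: 0.0401
```

```bash
python3 - <<'E'
from h import *
go([.4263,.0609,.18],65.6)
E
```

```text
clock 11.55 pos [0.4271 0.0606 0.2399] yaw 65.58 tilt [ 0.0121 -0.0071 -0.9999] gap 0.0401 F [-0.81 -1.22 -0.25]
shift cm [ 5.99  0.   -0.17] turn -0.0003
```

>>> apply_moves(commands=[[4,[-5,0,0],0]])

```text
clock: 11.68
tool_pos: [0.4225, 0.0608, 0.2791]
tcp_rot: [0.687, 0.146, 0.695, -0.153]
ft_force: [1.1, -0.2, 1.0]
finger_gap: 0.0402
```

```bash
python3 - <<'E'
from h import *
go([.4263,.0609,.18],65.6); s=robot.state(); print(s['joint_velocities'])
E
```

```text
clock 11.68 pos [0.4225 0.0608 0.2791] yaw 65.56 tilt [-0.0124 -0.0076 -0.9999] gap 0.0402 F [ 1.13 -0.2   1.02]
shift cm [9.91 0.29 0.42] turn -0.0008
[ 0.00773236 -0.69380457 -0.41495663  0.00448014  0.86044944  0.0014088 ]
```

>>> apply_moves(commands=[[4,[2.5,0,0],0]])

```text
clock: 11.8
tool_pos: [0.4254, 0.0607, 0.2595]
tcp_rot: [0.692, 0.147, 0.69, -0.152]
ft_force: [1.1, 0.1, -0.4]
finger_gap: 0.04
```

```bash
python3 - <<'E'
from h import *
go([.4263,.0609,.18],65.6); s=robot.state(); print(s['joint_velocities'])
E
```

```text
clock 11.80 pos [0.4254 0.0607 0.2595] yaw 65.53 tilt [ 1.0e-04 -7.4e-03 -1.0e+00] gap 0.0400 F [ 1.08  0.08 -0.39]
shift cm [7.95 0.11 0.05] turn -0.0012
[-0.00788942  0.4005401   0.32087058 -0.00221173 -0.42534522  0.00161565]
```

>>> apply_moves(commands=[[4,[0,2.7,-1.2],0]])

```text
clock: 11.92
tool_pos: [0.4244, 0.0896, 0.2566]
tcp_rot: [0.69, 0.148, 0.692, -0.154]
ft_force: [0.9, -0.2, -1.4]
finger_gap: 0.0399
```

```bash
python3 - <<'E'
from h import *
go([.4263,.0609,.18],65.6); s=robot.state(); print(s['joint_velocities'])
E
```

```text
clock 11.93 pos [0.4244 0.0896 0.2566] yaw 65.35 tilt [-0.0053 -0.0081 -1.    ] gap 0.0399 F [ 0.87 -0.22 -1.35]
shift cm [ 7.68 -2.46  1.38] turn -0.0043
[ 0.5765245   0.08255077 -0.1969868   0.00812608 -0.03792713  0.55898548]
```

>>> apply_moves(commands=[[4,[0,-2.45,1.38],0],[4,[0,-2.45,1.38],0],[4,[1.0,-2.45,1.38],0]])

```text
clock: 12.3
tool_pos: [0.4271, 0.0615, 0.2473]
tcp_rot: [0.69, 0.148, 0.691, -0.154]
ft_force: [0.3, 0.4, -0.4]
finger_gap: 0.04
```

```bash
python3 - <<'E'
from h import *
go([.4263,.0609,.178],65.6); s=robot.state(); print(s['joint_velocities'])
E
```

```text
clock 12.30 pos [0.4271 0.0615 0.2473] yaw 65.30 tilt [-0.003  -0.0077 -1.    ] gap 0.0400 F [ 0.31  0.42 -0.37]
shift cm [ 6.93 -0.03 -0.05] turn -0.0053
[ 0.00242701  0.1336656   0.06799631 -0.00306309 -0.18349845 -0.00272611]
```

>>> apply_moves(commands=[[4,[2.5,0,0],-0.005],[4,[4.7,0,0],-0.005],[4,[6.2,0,0],-0.005],[4,[6.9,0,0],-0.005],[4,[6.9,0,0],-0.005],[4,[6.9,0,0],-0.005]])

```text
clock: 13.05
tool_pos: [0.4274, 0.0611, 0.1791]
tcp_rot: [0.691, 0.147, 0.691, -0.152]
ft_force: [-1.3, 0.4, 0.2]
finger_gap: 0.04
```

```bash
python3 - <<'E'
from h import *
go([.4263,.0609,.178],65.6)
c=cap('scene'); save(c,'s6.png',8,(150,220,270,350))
E
```

```text
clock 13.05 pos [0.4274 0.0611 0.1791] yaw 65.58 tilt [-0.0015 -0.0076 -1.    ] gap 0.0400 F [-1.3   0.39  0.19]
shift cm [ 0.11 -0.06 -0.09] turn -0.0003
```

View pics/s6.png

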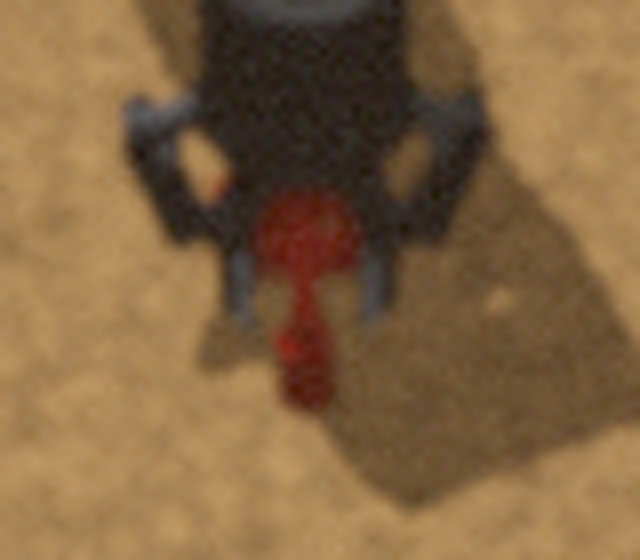

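The arm of the leaf is centred between the fingers, which are at x ≈ 240 and 372 in the crop, with the arm at 305. Closing now.

>>> apply_moves(commands=[[2,[0,0,0],0],[1,[0,0,0],0],[0,[0,0,0],0],[0,[0,0,0],0],[0,[0,0,0],0],[0,[0,0,0],0]], force=80)

```text
clock: 13.85
tool_pos: [0.4278, 0.0608, 0.18]
tcp_rot: [0.691, 0.147, 0.691, -0.152]
ft_force: [-1.7, -2.9, 5.5]
finger_gap: 0.0084
```

>>> apply_moves(commands=[[0,[-0.5,0,0],0],[0,[-2,0,0],0],[0,[-5,0,0],0],[0,[-8,0,0],0],[0,[-11,0,0],0],[0,[-13,0,0],0],[0,[-14,0,0],0],[0,[-14,0,0],0],[0,[-14,0,0],0],[0,[-14,0,0],0]])

```text
clock: 15.1
tool_pos: [0.4275, 0.062, 0.3188]
tcp_rot: [0.691, 0.146, 0.692, -0.153]
ft_force: [-0.7, 0.7, -4.1]
finger_gap: 0.0085
```

```bash
python3 - <<'E'
from h import *
go([.76,.33,.315],-78)
c=cap('scene'); save(c,'s7.png',8,(130,200,270,350))
E
```

```text
clock 15.10 pos [0.4275 0.062  0.3188] yaw 65.59 tilt [-0.0031 -0.0083 -1.    ] gap 0.0085 F [-0.72  0.7  -4.12]
shift cm [ 0.05 38.15 19.2 ] turn 2.506
```

View pics/s7.png

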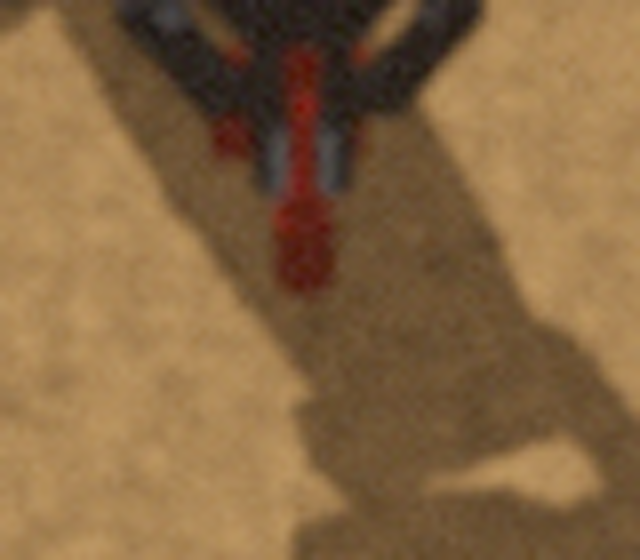

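>>> apply_moves(commands=[[0,[-3,1,0.5],0.1],[0,[-6,3,1.5],0.28],[0,[-7,6,3],0.46],[0,[-7,9,4.5],0.64],[0,[-7,12,6],0.82],[0,[-7,15,7.5],1.0],[0,[-7,18,9],1.18],[0,[-7,21,10.5],1.36],[0,[-7,24,12],1.54],[0,[-7,27,13.5],1.72],[0,[-7,30,15],1.9],[0,[-7,33,16.6],2.08],[0,[-7,36,18],2.26],[0,[-7,38,19.2],2.44],[0,[-7,38.2,19.2],2.506],[0,[-7,38.2,19.2],2.506],[0,[-7,38.2,19.2],2.506],[0,[-7,38.2,19.2],2.506]])

```text
clock: 17.4
tool_pos: [0.7604, 0.3308, 0.3857]
tcp_rot: [-0.077, -0.702, -0.071, 0.705]
ft_force: [0.5, -0.4, -3.0]
finger_gap: 0.0087
```

```bash
python3 - <<'E'
from h import *
go([.77,.337,.2885],-78)
E
```

```text
clock 17.40 pos [0.7604 0.3308 0.3857] yaw -77.98 tilt [-0.0031 -0.0085 -1.    ] gap 0.0087 F [ 0.46 -0.43 -3.  ]
shift cm [ 9.71 -0.48 -1.11] turn 0.0004
```

>>> apply_moves(commands=[[0,[3,-0.5,-1.1],0],[0,[6,-0.5,-1.1],0],[0,[8,-0.5,-1.1],0],[0,[8.5,-0.5,-1.1],0],[0,[8.5,-0.5,-1.1],0],[0,[9.7,-0.5,-1.1],0]])

```text
clock: 18.15
tool_pos: [0.7707, 0.3374, 0.2926]
tcp_rot: [0.076, 0.704, 0.072, -0.702]
ft_force: [-0.8, 0.1, -3.2]
finger_gap: 0.0082
```

>>> apply_moves(commands=[[0,[0,0,0],0],[0,[0,0,0],0]])

```text
clock: 18.4
tool_pos: [0.7709, 0.3376, 0.2936]
tcp_rot: [0.076, 0.705, 0.072, -0.702]
ft_force: [-0.1, -0.3, -2.9]
finger_gap: 0.0084
```

```bash
python3 - <<'E'
from h import *
import pickle
go([.6824,.3178,.2885],-78)
c=cap('scene'); save(c,'s8.png',6,(110,210,400,500))
d=cap('top'); save(d,'t8.png',6,(90,190,160,260))
pickle.dump((c,d),open('p8.pkl','wb'))
E
```

```text
clock 18.40 pos [0.7709 0.3376 0.2936] yaw -77.98 tilt [ 0.0046 -0.0056 -1.    ] gap 0.0084 F [-0.08 -0.3  -2.9 ]
shift cm [0.48 0.09 9.07] turn 0.0004
```

View pics/s8.png

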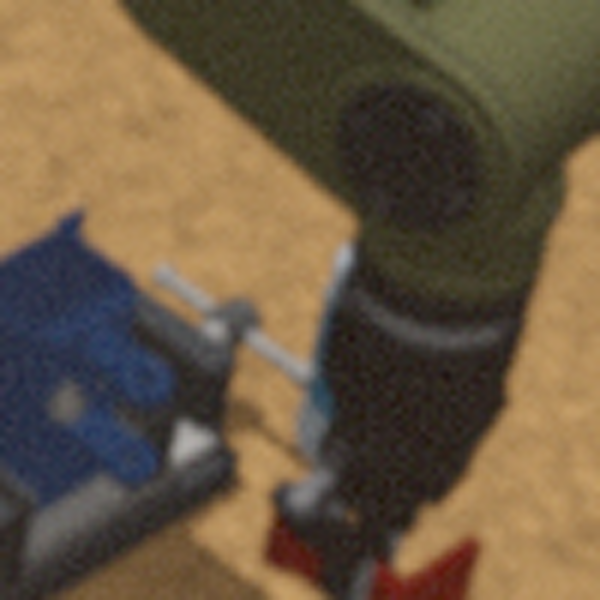

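View pics/t8.png

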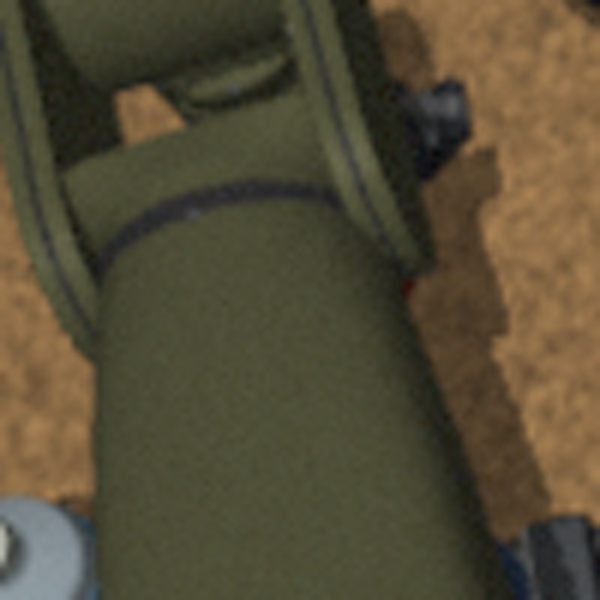

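The arm hides the leaf from the top camera and the gripper hides the knuckle from the scene camera. I'll turn the leaf about 78° here to bring the knuckle into view and measure it relative to the tool.

>>> apply_moves(commands=[[0,[0,0,0],-0.17],[0,[0,0,0],-0.34],[0,[0,0,0],-0.51],[0,[0,0,0],-0.68],[0,[0,0,0],-0.85],[0,[0,0,0],-1.02],[0,[0,0,0],-1.19],[0,[0,0,0],-1.36],[0,[0,0,0],-1.36],[0,[0,0,0],-1.36]])

```text
clock: 19.75
tool_pos: [0.7709, 0.3375, 0.2937]
tcp_rot: [0.502, 0.501, 0.497, -0.501]
ft_force: [-0.5, 0.8, -3.7]
finger_gap: 0.0089
```

```bash
python3 - <<'E'
from h import *
import pickle
go([.6824,.3178,.2885],-78)
c=cap('scene'); save(c,'s9.png',8,(160,230,390,470))
d=cap('top'); save(d,'t9.png',6,(90,190,160,260))
pickle.dump((c,d,st()),open('p9.pkl','wb'))
E
```

```text
clock 19.75 pos [0.7709 0.3375 0.2937] yaw -0.19 tilt [ 0.0047 -0.0056 -1.    ] gap 0.0089 F [-0.52  0.83 -3.71]
shift cm [ 0.49 -8.85  2.  ] turn 1.358
```

View pics/s9.png

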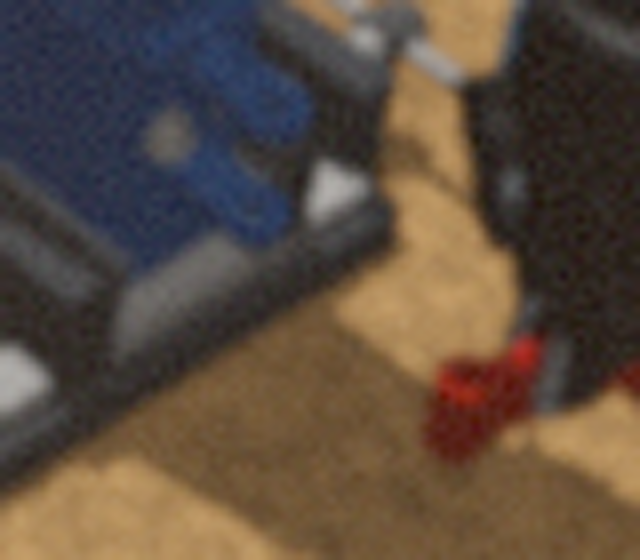

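View pics/t9.png

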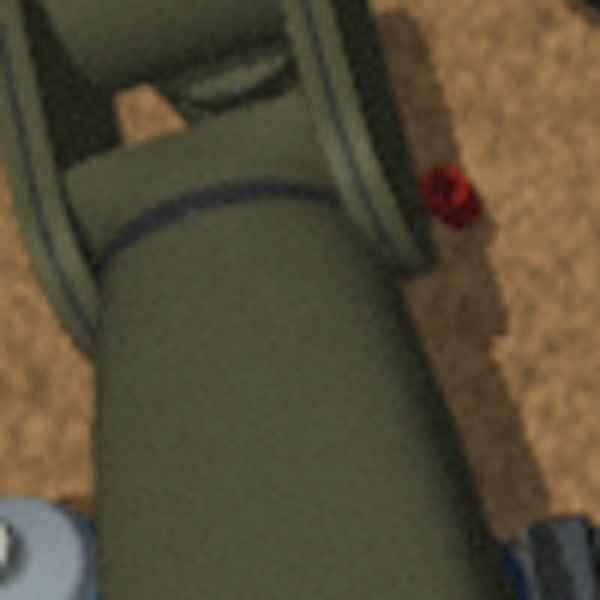

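The knuckle now shows in both views: its hole is at (446,188) in the top crop, and its top face is near (468,378) in the scene crop.

```bash
python3 - <<'E'
from h import *
import pickle
c,d,(s_,p,R)=pickle.load(open('p9.pkl','rb'))
for n,cam,win in (('top',d,(112,132,228,244)),('scene',c,(196,222,438,462))):
    r0,r1,c0,c1=win
    Q=cloud(cam)[r0:r1,c0:c1]; im=cam['img'][r0:r1,c0:c1].astype(int)
    red=im[...,0]>1.8*im[...,1]
    zz=Q[red][:,2]; print(n,red.sum(),np.percentile(zz,[5,25,50,75,90,97]).round(4))
    print(np.histogram(zz,bins=np.arange(.09,.17,.004)))
    m=red&(Q[...,2]>.139)&(Q[...,2]<.155); P=Q[m]; print('top face',m.sum(),P.mean(0).round(4),np.median(P[:,2]).round(4),P.min(0).round(4),P.max(0).round(4))
    cv2.imwrite('pics/k%s.png'%n,cv2.resize(cam['img'][r0:r1,c0:c1,::-1],None,fx=22,fy=22,interpolation=cv2.INTER_CUBIC))
# ear z both cams from initial
t0=pickle.load(open('top0.pkl','rb'));s0=pickle.load(open('scene0.pkl','rb'))
for cam,(r0,r1,c0,c1) in ((t0,(160,180,218,236)),(s0,(160,182,412,432))):
    Q=cloud(cam)[r0:r1,c0:c1].reshape(-1,3); m=(Q[:,2]>.145)&(Q[:,2]<.165); print('ear z',np.median(Q[m,2]),m.sum())
E
```

```text
top 75 [0.1199 0.1292 0.1409 0.1453 0.1471 0.15  ]
(array([ 0,  0,  0,  0,  0,  0,  2,  3,  6,  9,  6,  4,  9, 22, 11,  1,  0,
        0,  0,  0]), array([0.09 , 0.094, 0.098, 0.102, 0.106, 0.11 , 0.114, 0.118, 0.122,
       0.126, 0.13 , 0.134, 0.138, 0.142, 0.146, 0.15 , 0.154, 0.158,
       0.162, 0.166, 0.17 ]))
top face 41 [0.7706 0.3007 0.1446] 0.1452 [0.7604 0.2899 0.1392] [0.7812 0.3109 0.1502]
scene 145 [0.1191 0.1292 0.1382 0.1438 0.1461 0.1482]
(array([ 0,  0,  0,  0,  0,  0,  3, 10, 14, 13, 16, 14, 19, 38, 16,  2,  0,
        0,  0,  0]), array([0.09 , 0.094, 0.098, 0.102, 0.106, 0.11 , 0.114, 0.118, 0.122,
       0.126, 0.13 , 0.134, 0.138, 0.142, 0.146, 0.15 , 0.154, 0.158,
       0.162, 0.166, 0.17 ]))
top face 71 [0.7753 0.3076 0.144 ] 0.1439 [0.7629 0.2884 0.1392] [0.7851 0.3314 0.1506]
ear z 0.15596959391173784 133
ear z 0.1539938953023176 170
```

View pics/ktop.png

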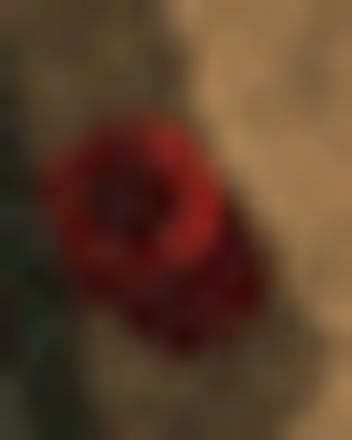

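View pics/kscene.png

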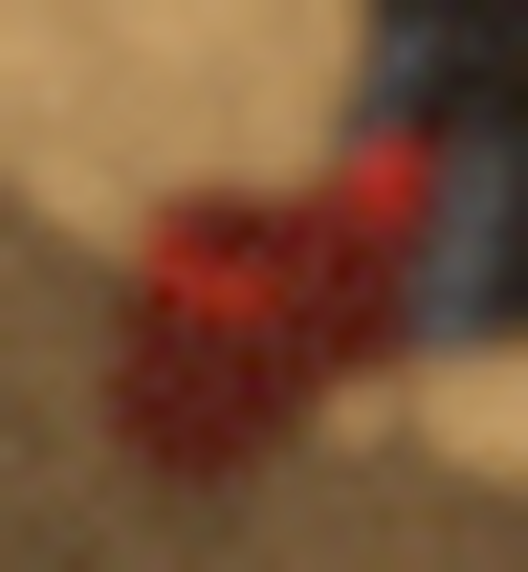

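```bash
python3 - <<'E'
from h import *
import pickle
c,d,(s_,p,R)=pickle.load(open('p9.pkl','rb'))
t0=pickle.load(open('top0.pkl','rb'));s0=pickle.load(open('scene0.pkl','rb'))
zt=.145
K={'top':ray(d,233.5,120.7,zt),'scene':ray(c,447.2,207.1,zt)}
# ear hole subpixel: dark/other-colour hole in the depth ring & circle of ear
def earfit(cam,win):
    r0,r1,c0,c1=win; Q=cloud(cam)[r0:r1,c0:c1]; m=(Q[...,2]>.147)&(Q[...,2]<.165)
    return Q,m
e={'top':ray(t0,226.8,166.75,.155),'scene':ray(s0,423.6,171.9,.155)}
for n in K:
    dd=(K[n]-p)@R; print(n,'knuckle',K[n].round(4),'in tool',dd.round(4),'ear',e[n].round(4),'diff',(e[n]-K[n]).round(4))
cv2.imwrite('pics/ear22.png',np.hstack([cv2.resize(t0['img'][158:182,215:239,::-1],None,fx=16,fy=16,interpolation=cv2.INTER_CUBIC),cv2.resize(s0['img'][160:184,408:432,::-1],None,fx=16,fy=16,interpolation=cv2.INTER_CUBIC)]))
E
```

```text
top knuckle [0.7711 0.3019 0.145 ] in tool [ 0.1488 -0.0004  0.0348] ear [0.6422 0.3107 0.155 ] diff [-0.1289  0.0088  0.01  ]
scene knuckle [0.7735 0.2975 0.145 ] in tool [0.1489 0.002  0.0392] ear [0.6437 0.3101 0.155 ] diff [-0.1298  0.0127  0.01  ]
```

View pics/ear22.png

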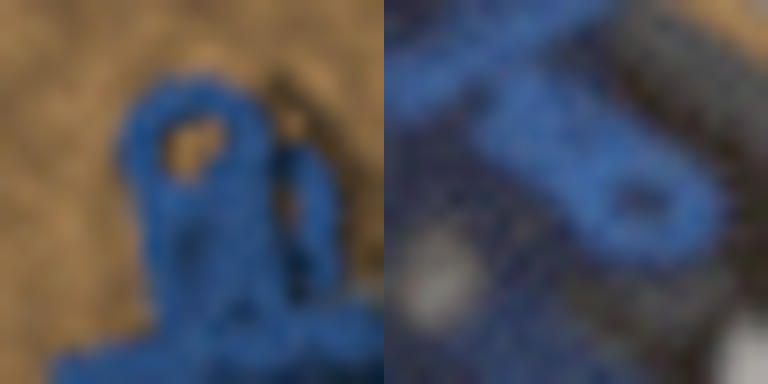

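```bash
cat > f.py <<'E'
from h import *
import pickle
from scipy.optimize import least_squares
def cyl(P,r,x0):
    return least_squares(lambda q:np.linalg.norm(P[:,:2]-q,axis=1)-r,x0,loss='soft_l1',f_scale=.0015)
E
python3 - <<'E'
from f import *
c,d,(s_,p,R)=pickle.load(open('p9.pkl','rb'))
for n,cam,win in (('top',d,(110,135,225,246)),('scene',c,(190,225,434,462))):
    r0,r1,c0,c1=win
    Q=cloud(cam)[r0:r1,c0:c1]; im=cam['img'][r0:r1,c0:c1].astype(int)
    red=im[...,0]>1.7*im[...,1]
    for lo,hi,ym in ((.113,.138,.303),(.113,.138,.300)):
        m=red&(Q[...,2]>lo)&(Q[...,2]<hi)&(Q[...,1]<ym)
        r=cyl(Q[m],.011,[.771,.30]); print(n,m.sum(),r.x.round(4),np.std(r.fun).round(4))
    print('\n'.join(' '.join('%4d'%x for x in row) for row in np.where(red,(Q[...,2]*1000),0).astype(int)))
E
```

```text
top 21 [0.7711 0.302 ] 0.0015
top 17 [0.7715 0.3018] 0.0011
   0    0    0    0    0    0    0    0    0    0    0    0    0    0    0    0    0    0    0    0    0
   0    0    0    0    0    0    0    0    0    0    0    0    0    0    0    0    0    0    0    0    0
   0    0    0    0    0    0    0    0    0    0    0    0    0    0    0    0    0    0    0    0    0
   0    0    0    0    0    0    0    0    0    0    0    0    0    0    0    0    0    0    0    0    0
   0    0    0    0    0    0    0    0    0    0    0    0    0    0    0    0    0    0    0    0    0
   0    0    0    0    0    0    0    0    0    0    0    0    0    0    0    0    0    0    0    0    0
   0    0    0    0    0    0    0    0    0    0    0    0    0    0    0    0    0    0    0    0    0
   0    0    0    0    0    0    0    0  143  149  145    0    0    0    0    0    0    0    0    0    0
   0    0    0    0    0    0  144  145  147  143  146  145    0    0    0    0    0    0    0    0    0
   0    0    0    0    0  147  144  147  139  139  138  143  146    0    0    0    0    0    0 
[... 5848 characters left out ...]

   0    0    0    0    0    0    0    0    0    0    0    0    0    0    0    0    0    0    0    0    0    0    0    0    0    0    0    0
   0    0    0    0    0    0    0    0    0    0    0    0    0    0    0    0    0    0    0    0    0    0    0    0    0    0    0    0
   0    0    0    0    0    0    0    0    0    0    0    0    0    0    0    0    0    0    0    0    0    0    0    0    0    0    0    0
   0    0    0    0    0    0    0    0    0    0    0    0    0    0    0    0    0    0    0    0    0    0    0    0    0    0    0    0
   0    0    0    0    0    0    0    0    0    0    0    0    0    0    0    0    0    0    0    0    0    0    0    0    0    0    0    0
```

```bash
python3 - <<'E'
from f import *
t0=pickle.load(open('top0.pkl','rb'));s0=pickle.load(open('scene0.pkl','rb'))
tops=[];scs=[]
for i in range(3): scs.append(cap('scene')); tops.append(cap('top'))
pickle.dump((tops,scs,st()),open('p10.pkl','wb'))
np.set_printoptions(linewidth=200)
def avgz(L):
    Z=np.stack([cloud(x)[...,2] for x in L]); Z[np.stack([x['depth'] for x in L])==0]=np.nan
    return np.nanmedian(Z,0)
def deep(Z,cam,win,zp,th=.005):
    r0,r1,c0,c1=win; z=Z[r0:r1,c0:c1]
    w=np.clip((zp-z)/.012,0,1)*(z<zp-th); v,u=np.mgrid[r0:r1,c0:c1]
    U,V=(u*w).sum()/w.sum(),(v*w).sum()/w.sum()
    print((z*1000).round().astype(int)); return U,V,ray(cam,U,V,zp).round(4)
print('K top',deep(avgz(tops),tops[0],(118,124,232,237),.145))
print('K sc',deep(avgz(scs),scs[0],(205,211,445,452),.145))
print('E top',deep(avgz([t0]),t0,(164,170,225,231),.155))
print('E sc',deep(avgz([s0]+scs),s0,(168,176,419,428),.155))
E
```

```text
[[145 144 144 144 148]
 [143 141 136 137 147]
 [143 136 134 128 132]
 [144 134 127 123 145]
 [147 130 122 116 146]
 [148 146 149 147 147]]
K top (np.float64(234.27270510352213), np.float64(120.6832100817735), array([0.7712, 0.2998, 0.145 ]))
[[144 143 144 147 146 142 147]
 [144 144 140 141 142 144 143]
 [145 139 138 140 140 139 148]
 [144 144 134 135 135 138 142]
 [145 143 143 146 145 143 146]
 [142 141 144 142 142 141 140]]
K sc (np.float64(448.3040534688316), np.float64(207.8017901429715), array([0.7767, 0.2986, 0.145 ]))
[[157 152 154 156 156 154]
 [156 149  -1   0 156 159]
 [153   0   1   2   4 153]
 [155  -2   5   2 159 156]
 [156  -1  -2 104 155 157]
 [156 153 157 154 155 157]]
E top (np.float64(227.19810148733012), np.float64(166.51759521728482), array([0.6429, 0.3097, 0.155 ]))
[[157 155 154 154  60  64  65  71  73]
 [155 154 153 152 153 155  62  68  68]
 [156 155 153 153 154 155 155  63  65]
 [154 155 155 154 153 154 155 155 154]
 [153 153 152 151 151 150 151 153 154]
 [151 153 155 146 146 146 150 155 154]
 [148 153 154 154 154  82 153 153 153]
 [147 151 151 155 153 155 153 153 152]]
E sc (np.float64(424.54884833377554), np.float64(170.30301845047418), array([0.6394, 0.3161, 0.155 ]))<stdin>:9: RuntimeWarning: All-NaN slice encountered
```

```bash
python3 - <<'E'
from f import *
tops,scs,(s_,p,R)=pickle.load(open('p10.pkl','rb'))
k=ray(scs[0],448.2,207.2,.145);e=ray(scs[0],423.3,172.8,.155);print(k,e,e-k)
for n,K,E in (('sc',k,e),('top',np.array([.7712,.2998,.145]),np.array([.6429,.3097,.155]))):
    print(n,((K-p)@R).round(4), (E-K).round(4))
print(p,R[:,0])
E
```

```text
[0.77487613 0.29956929 0.145     ] [0.64631339 0.30737863 0.155     ] [-0.12856274  0.00780934  0.01      ]
sc [0.1487 0.0034 0.0371] [-0.1286  0.0078  0.01  ]
top [ 0.1487 -0.0003  0.0369] [-0.1283  0.0099  0.01  ]
[0.77086137 0.33753826 0.29347753] [ 0.00436968 -0.00574382 -0.99997396]
```

```bash
python3 - <<'E'
from h import *
go([.7479,.3511,.2899],-48)
E
```

```text
clock 20.15 pos [0.7709 0.3375 0.2935] yaw -0.07 tilt [ 0.0044 -0.0057 -1.    ] gap 0.0087 F [-0.73  0.02 -3.33]
shift cm [ 0.34 -2.3  -1.36] turn 0.8365
```

>>> apply_moves(commands=[[0,[0.1,-0.5,-0.3],0.17],[0,[0.2,-1,-0.6],0.34],[0,[0.3,-1.5,-0.9],0.51],[0,[0.34,-2,-1.2],0.68],[0,[0.34,-2.3,-1.36],0.836],[0,[0.34,-2.3,-1.36],0.836],[0,[0.34,-2.3,-1.36],0.836]])

```text
clock: 21.02
tool_pos: [0.748, 0.3511, 0.2899]
tcp_rot: [0.257, 0.661, 0.252, -0.659]
ft_force: [0.2, 0.3, -2.4]
finger_gap: 0.0084
```

```bash
python3 - <<'E'
from f import *
s_,p,R=st(); t=np.array([.1487,0,.037]); print('hole',(p+R@t).round(4))
E=np.array([.6429,.3088]); 
for off in (.03,.0):
    H=E+off*np.array([.978,.208]); tgt=H-(R@t)[:2]; go([*tgt,.2899],-48)
c=cap('scene'); save(c,'s11.png',8,(140,215,395,475)); d=cap('top'); save(d,'t11.png',6,(100,190,180,270))
pickle.dump((c,d,st()),open('p11.pkl','wb'))
E
```

```text
hole [0.7212 0.3254 0.1413]
clock 21.02 pos [0.748  0.3511 0.2899] yaw -47.86 tilt [ 0.0045 -0.0057 -1.    ] gap 0.0084 F [ 0.17  0.25 -2.4 ]
shift cm [-0.01 -2.52  4.33] turn 0.0025
clock 21.02 pos [0.748  0.3511 0.2899] yaw -47.86 tilt [ 0.0045 -0.0057 -1.    ] gap 0.0084 F [ 0.17  0.25 -2.4 ]
shift cm [-0.02 -4.03  6.92] turn 0.0025
```

View pics/s11.png

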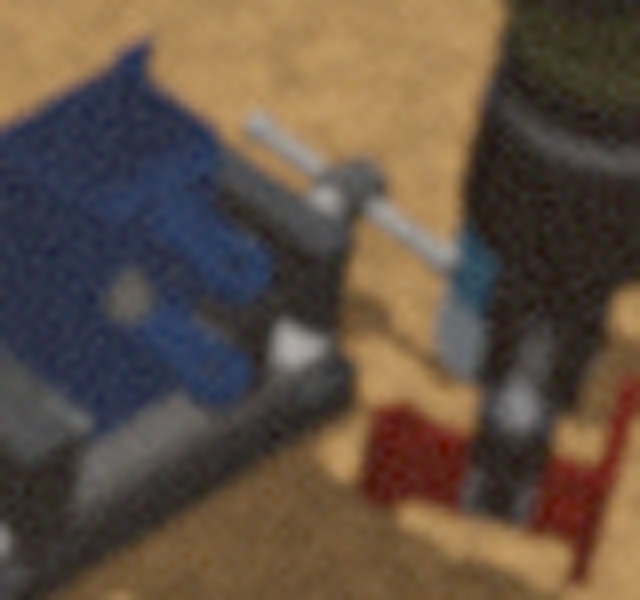

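View pics/t11.png

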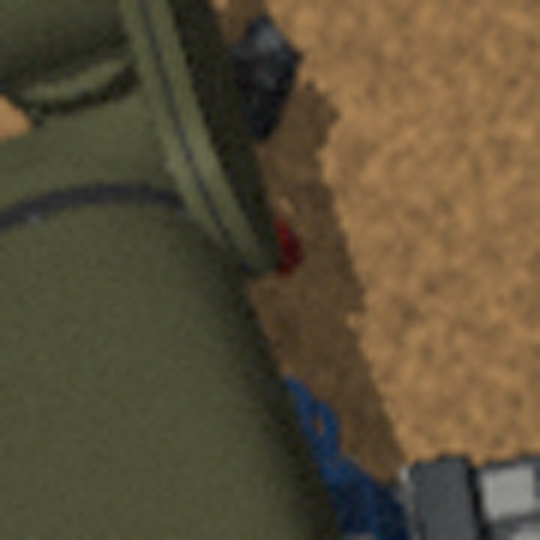

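The scene camera now sees the leaf side-on, with the knuckle at (390,455) in the crop and the ears at (235,270) and (215,370). I'll move to 30 mm out.

>>> apply_moves(commands=[[0,[0,-0.8,1.4],0],[0,[0,-1.7,2.9],0],[0,[0,-2.3,3.9],0],[0,[0,-2.5,4.3],0],[0,[0,-2.5,4.3],0],[0,[0,-2.5,4.3],0]])

```text
clock: 21.88
tool_pos: [0.6998, 0.3408, 0.2899]
tcp_rot: [0.256, 0.661, 0.251, -0.659]
ft_force: [-0.3, -0.0, -3.0]
finger_gap: 0.0079
```

```bash
python3 - <<'E'
from f import *
s_,p,R=st(); t=np.array([.1487,0,.037]); print('hole',(p+R@t).round(4))
E=np.array([.6429,.3088]); 
tgt=E-(R@t)[:2]; go([*tgt,.2899],-48)
L=[cap('scene') for i in range(4)]; c=L[0]; save(c,'s12.png',12,(155,205,405,460))
pickle.dump((L,st()),open('p12.pkl','wb'))
Z=np.stack([cloud(x) for x in L]);Q=np.median(Z,0)
im=c['img'].astype(int)
red=(im[...,0]>1.7*im[...,1]); blue=(im[...,2]>1.5*im[...,0])
W=np.zeros_like(red);W[155:205,405:440]=1
m=red&W
print(np.histogram(Q[m][:,2],bins=np.arange(.09,.16,.005)))
print('red top',Q[m&(Q[...,2]>.134)].mean(0), np.median(Q[m&(Q[...,2]>.136)],0), m.sum())
E
```

```text
hole [0.6731 0.3151 0.1412]
clock 21.88 pos [0.6998 0.3408 0.2899] yaw -47.91 tilt [ 0.0051 -0.0055 -1.    ] gap 0.0079 F [-0.35 -0.02 -3.03]
shift cm [-0.01 -1.55  2.66] turn 0.0016
(array([ 0,  0,  0,  1, 10, 17, 17, 16, 20, 32, 27,  0,  0,  0]), array([0.09 , 0.095, 0.1  , 0.105, 0.11 , 0.115, 0.12 , 0.125, 0.13 ,
       0.135, 0.14 , 0.145, 0.15 , 0.155, 0.16 ]))
red top [0.68332839 0.31567887 0.14178671] [0.68162545 0.31681261 0.14029915] 155
```

View pics/s12.png

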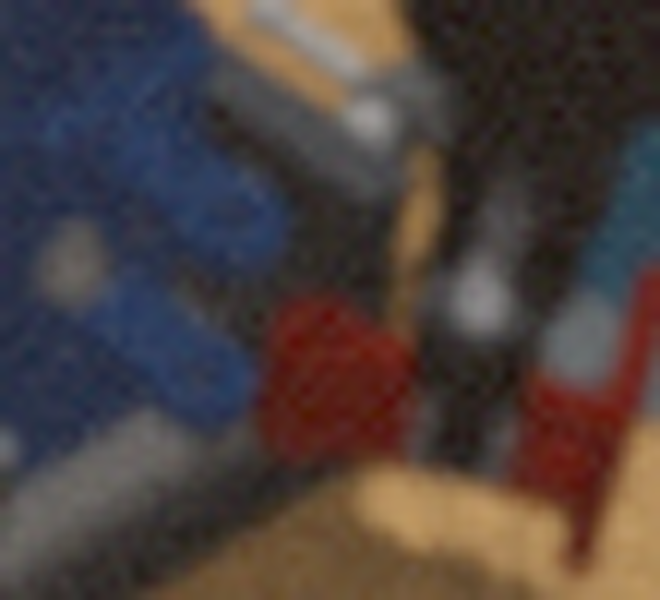

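The knuckle top reads about 0.141 against the 0.141 target, and it sits just outside the gap. Moving it in slowly.

>>> apply_moves(commands=[[0,[0,-0.4,0.7],0],[0,[0,-0.8,1.4],0],[0,[0,-1.2,2.0],0],[0,[0,-1.4,2.4],0],[0,[0,-1.55,2.65],0],[0,[0,-1.55,2.65],0],[0,[0,-1.55,2.65],0]])

```text
clock: 22.95
tool_pos: [0.6697, 0.3345, 0.2896]
tcp_rot: [0.256, 0.661, 0.251, -0.659]
ft_force: [-0.0, 0.5, -4.1]
finger_gap: 0.0085
```

```bash
python3 - <<'E'
from f import *
s_,p,R=st(); t=np.array([.1487,0,.037]); print('hole',(p+R@t).round(4)); go(p,-48)
L=[cap('scene') for i in range(4)]; c=L[0]; save(c,'s13.png',14,(155,197,405,460))
pickle.dump((L,st()),open('p13.pkl','wb'))
Q=np.nanmedian(np.stack([cloud(x) for x in L]),0)
im=np.mean([x['img'].astype(float) for x in L],0)
cv2.imwrite('pics/s13.png',cv2.resize(np.clip(im[155:197,405:455,::-1]*1.6,0,255).astype(np.uint8),None,fx=14,fy=14,interpolation=cv2.INTER_CUBIC))
red=(im[...,0]>1.7*im[...,1]); W=np.zeros_like(red);W[155:205,405:438]=1
m=red&W; P=Q[m]
print(m.sum(),np.histogram(P[:,2],bins=np.arange(.09,.16,.004)))
E
```

```text
hole [0.643  0.3088 0.1409]
clock 22.95 pos [0.6697 0.3345 0.2896] yaw -47.92 tilt [ 0.0048 -0.0056 -1.    ] gap 0.0085 F [-0.04  0.45 -4.15]
shift cm [0. 0. 0.] turn 0.0014
117 (array([ 0,  0,  0,  0,  0,  9, 11, 15, 12, 16,  9, 12, 24,  2,  1,  0,  0]), array([0.09 , 0.094, 0.098, 0.102, 0.106, 0.11 , 0.114, 0.118, 0.122,
       0.126, 0.13 , 0.134, 0.138, 0.142, 0.146, 0.15 , 0.154, 0.158]))
```

View pics/s13.png

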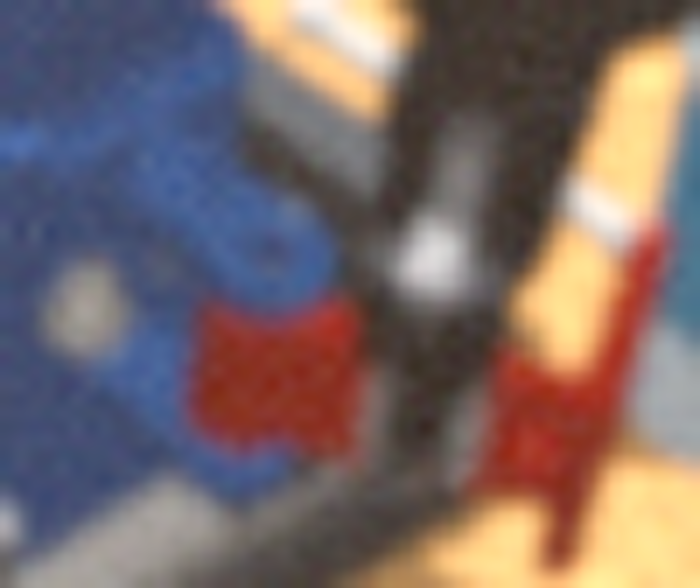

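```bash
python3 - <<'E'
from f import *
L,_=pickle.load(open('p13.pkl','rb')); c=L[0]
im=np.mean([x['img'].astype(float) for x in L],0)
np.set_printoptions(linewidth=220)
for v in range(166,192,2):
    print(v,'R-G',(im[v,412:436,0]-im[v,412:436,1]).astype(int))
for v in range(166,192,2):
    print(v,'B-R',(im[v,412:436,2]-im[v,412:436,0]).astype(int))
Q=np.median(np.stack([cloud(x) for x in L]),0)
red=(im[...,0]-im[...,1]>25); blue=(im[...,2]-im[...,0]>15)
W=np.zeros_like(red);W[160:200,412:434]=1
m=red&W&(Q[...,2]>.112)&(Q[...,2]<.138)
# exclude arm: lateral coordinate
P=Q[m]; lat=np.array([.44155,.8972]); l=P[:,:2]@lat; print('red lat',np.percentile(l,[1,5,50,95,99]).round(4))
sel=l<np.percentile(l,1)+.018
r=cyl(P[sel],.011,[.643,.309]);print('knuckle',sel.sum(),r.x.round(4),np.std(r.fun))
for lo,hi in ((.1445,.1525),(.094,.103)):
    m=blue&W&(Q[...,2]>lo)&(Q[...,2]<hi); P=Q[m]; P=P[(P[:,:2]-[.643,.309])@[.978,.208]>0]
    r=cyl(P,.013,[.643,.309]); print('ear',len(P),r.x.round(4),np.std(r.fun))
E
```

```text
166 R-G [-10  -7 -11 -13 -16 -17 -15 -13 -10  -8  -3   3   8   3   6  -2   1   1   0   1   2   6   6   9]
168 R-G [ -6 -10 -10 -13 -15 -17 -16 -13 -16 -16 -13  -9  -2   0   3   4   4   3   3   0   6   6   6   4]
170 R-G [ -5  -7  -6  -9 -10 -16 -17 -14 -15 -16 -19 -15 -17 -11  -9  -4   3   4   5   6   5   4   3   1]
172 R-G [ -8  -7  -7  -4  -4  -8 -12 -12 -14 -13 -12 -12  -6  -8 -14 -13  -7   1   4   2   2   4   2   1]
174 R-G [  0  -1  -7  -4  -6  -4  -5  -6 -11 -14 -17 -12 -10 -11 -18 -19  -9  -3   5   4   2   1   3   2]
176 R-G [ 2  3 -4 -6 -8 -9 -1 12 18  8  0 -7 -6 -5  3 18 34 33 22  8  5  3  2  2]
178 R-G [  4   0  -4 -11 -13 -11   6  33  48  53  47  45  42  48  54  63  72  68  46  14   8   7   5   7]
180 R-G [ -7 -11 -15 -16 -16 -11   9  37  50  51  54  56  54  52  56  57  60  54  41  20   9   7   7   5]
182 R-G [-12 -11 -15 -15 -17  -6  21  46  53  53  53  53  60  54  56  53  55  56  46  23   8   6   5   8]
184 R-G [ -7  -5  -7 -13 -16  -7  25  46  48  54  54  52  53  55  55  55  57  52  39  17   8   5   4   8]
186 R-G [-7 -5 -5 -7 -9 -6  0 13 28 36 40 37 31 34 43 50 47 49 3
[... 969 characters left out ...]
0  43  47  46  51  37  -2 -46 -63 -62 -62 -60 -70 -59 -63 -60 -64 -64 -50 -26 -11  -9  -9 -13]
184 B-R [ 28  27  33  40  46  34  -7 -44 -57 -63 -67 -58 -59 -62 -62 -62 -66 -63 -42 -20 -10 -10 -11  -8]
186 B-R [ 30  28  25  28  31  32  27   9 -11 -28 -33 -25 -18 -22 -41 -54 -56 -58 -36 -18 -11 -11  -9 -10]
188 B-R [ 29  25  29  26  20  19  28  39  41  36  37  36  39  18  -2  -9 -16 -19 -23 -11  -5  -8 -11 -14]
190 B-R [ 23  16  10   2  -3  -4   2   6  18  23  22  17   7   0  -6  -5  -6  -5  -8  -5  -1  -5 -10 -12]
red lat [0.5522 0.5533 0.5673 0.5815 0.5829]
knuckle 50 [0.6451 0.3099] 0.001142023815837089
ear 13 [0.6413 0.3077] 0.0027222641415073075
ear 11 [0.6435 0.3107] 0.002020869425324295
```

```bash
python3 - <<'E'
from f import *
L,_=pickle.load(open('p13.pkl','rb')); c=L[0]; R=np.array(c['R']);t=np.array(c['t'])
for z in (.155,.15,.145,.141,.125,.109): print(z,proj(c,[.643,.309,z]).round(2))
def lat(u,z,r,sgn):
    X=np.array([.643,.309,z]); q=R@X+t; a=(u-c['cx'])/c['f']; k=q[0]/q[2]
    # horizontal lateral: move along world dir of cam x; distance of axis from plane x=a z
    n=np.array([1,0,-a])/np.hypot(1,a)   # camera-frame normal
    nw=R.T@n; dist=n@q   # signed distance of nominal axis point from the edge plane
    h=np.hypot(nw[0],nw[1]); print('nominal axis is',(dist*1000/h).round(2),'mm from edge; should be',-sgn*r*1000, 'dir',(nw[:2]/h).round(3)); 
lat(428.38,.15,.013,1)
lat(418.1,.125,.011,-1)
lat(418.35,.13,.011,-1)
lat(418.0,.12,.011,-1)
E
```

```text
0.155 [423.12 171.88]
0.15 [422.85 173.22]
0.145 [422.59 174.57]
0.141 [422.38 175.63]
0.125 [421.54 179.86]
0.109 [420.72 184.02]
nominal axis is -14.96 mm from edge; should be -13.0 dir [0.562 0.827]
nominal axis is 9.45 mm from edge; should be 11.0 dir [0.551 0.835]
nominal axis is 9.45 mm from edge; should be 11.0 dir [0.551 0.835]
nominal axis is 9.04 mm from edge; should be 11.0 dir [0.55  0.835]
```

```bash
python3 - <<'E'
from f import *
L,_=pickle.load(open('p13.pkl','rb')); c=L[0]
im=np.mean([x['img'].astype(float) for x in L],0)
f=np.array([.752,-.659])
for n,r,z in (('ear bottom rim',.013,.145),('knuckle bottom rim',.011,.109),('lower ear bottom rim',.013,.095)):
    P=[*(np.array([.643,.309])+r*f),z]; u,v=proj(c,P); print(n,u.round(2),v.round(2))
g=im[...,0]-im[...,1]; vs=range(170,196)
for u in (420,421,422,423): print(u,dict(zip(vs,g[170:196,u].astype(int))))
b=im[...,2]-im[...,0]
for u in (420,421,422): print(u,dict(zip(range(184,196),b[184:196,u].astype(int))))
E
```

```text
ear bottom rim 421.96 177.71
knuckle bottom rim 420.19 186.68
lower ear bottom rim 419.39 190.76
420 {170: np.int64(-15), 171: np.int64(-16), 172: np.int64(-14), 173: np.int64(-15), 174: np.int64(-11), 175: np.int64(-3), 176: np.int64(18), 177: np.int64(38), 178: np.int64(48), 179: np.int64(47), 180: np.int64(50), 181: np.int64(48), 182: np.int64(53), 183: np.int64(51), 184: np.int64(48), 185: np.int64(48), 186: np.int64(28), 187: np.int64(2), 188: np.int64(-10), 189: np.int64(-10), 190: np.int64(-3), 191: np.int64(0), 192: np.int64(2), 193: np.int64(4), 194: np.int64(5), 195: np.int64(3)}
421 {170: np.int64(-16), 171: np.int64(-18), 172: np.int64(-13), 173: np.int64(-16), 174: np.int64(-14), 175: np.int64(-6), 176: np.int64(8), 177: np.int64(37), 178: np.int64(53), 179: np.int64(56), 180: np.int64(51), 181: np.int64(55), 182: np.int64(53), 183: np.int64(51), 184: np.int64(54), 185: np.int64(52), 186: np.int64(36), 187: np.int64(12), 188: np.int64(-5), 189: np.int64(-13), 190: np.int64(-7), 191: np.int64(3), 192: np.int64(4), 193: np.int64(4), 194: np.int64(3), 195: np.int64(3)}
422 
[... 996 characters left out ...]
0 {184: np.int64(-57), 185: np.int64(-42), 186: np.int64(-11), 187: np.int64(25), 188: np.int64(41), 189: np.int64(33), 190: np.int64(18), 191: np.int64(1), 192: np.int64(-4), 193: np.int64(-8), 194: np.int64(-5), 195: np.int64(-5)}
421 {184: np.int64(-63), 185: np.int64(-56), 186: np.int64(-28), 187: np.int64(9), 188: np.int64(36), 189: np.int64(38), 190: np.int64(23), 191: np.int64(0), 192: np.int64(-6), 193: np.int64(-8), 194: np.int64(-7), 195: np.int64(-5)}
422 {184: np.int64(-67), 185: np.int64(-59), 186: np.int64(-33), 187: np.int64(5), 188: np.int64(37), 189: np.int64(38), 190: np.int64(22), 191: np.int64(5), 192: np.int64(-5), 193: np.int64(-8), 194: np.int64(-4), 195: np.int64(-3)}
```

```bash
python3 - <<'E'
from f import *
L,_=pickle.load(open('p13.pkl','rb'));c=L[0]
im=np.mean([x['img'].astype(float) for x in L],0)
Z=np.stack([cloud(x) for x in L]);Q=np.median(Z,0)
red=(im[...,0]-im[...,1]>22); W=np.zeros_like(red);W[160:205,405:458]=1
P=Q[red&W]; P=P[(P[:,2]>.08)&(P[:,2]<.18)]
ax=np.array([.743,.669]); s=(P[:,:2]-[.643,.309])@ax
for a,b in ((-.012,-.004),(-.004,.004),(.004,.012),(.012,.02),(.048,.056),(.056,.063),(.063,.07),(.07,.078)):
    q=P[(s>a)&(s<b)][:,2]
    if len(q): print(a,b,len(q),np.percentile(q,[0,5,50,95,100]).round(4))
go([.6694,.3351,.2903],-48)
# predicted rows of leaf bottom edge
g=im[...,0]-im[...,1]
for u in (426,427,428,441,442,443,444): print(u,[int(x) for x in g[180:200,u]])
s_,p,R=st()
H=np.array([.643,.309]); 
for d in (.015,.02,.055,.06): print(d,proj(c,[*(H+d*ax+.005*np.array([.669,-.743])),.109]).round(2))
E
```

```text
-0.012 -0.004 9 [0.114  0.1157 0.1287 0.1391 0.1391]
-0.004 0.004 29 [0.1128 0.1144 0.1287 0.1435 0.1472]
0.004 0.012 30 [0.1122 0.1127 0.1276 0.1446 0.1485]
0.012 0.02 31 [0.1106 0.1126 0.1296 0.1409 0.1422]
0.048 0.056 33 [0.1085 0.1121 0.1321 0.1709 0.1775]
0.056 0.063 29 [0.1083 0.1116 0.1317 0.1415 0.142 ]
0.063 0.07 49 [0.1086 0.1139 0.1501 0.1561 0.1568]
0.07 0.078 55 [0.1071 0.1082 0.1413 0.1551 0.1572]
clock 23.15 pos [0.6697 0.3345 0.2895] yaw -47.92 tilt [ 0.0047 -0.0057 -1.    ] gap 0.0086 F [ 0.48 -0.42 -1.92]
shift cm [-0.08 -0.07 -0.02] turn 0.0014
426 [56, 59, 56, 56, 55, 53, 43, 22, 5, 3, 5, 5, 3, 3, 2, 4, 4, 9, 14, 20]
427 [57, 55, 53, 57, 55, 57, 50, 31, 8, 4, 2, 3, 5, 2, 3, 8, 8, 11, 19, 23]
428 [60, 53, 55, 55, 57, 57, 47, 33, 12, 5, 6, 4, 4, 3, 2, 7, 9, 17, 22, 25]
441 [53, 64, 63, 56, 58, 62, 68, 69, 59, 56, 44, 36, 37, 35, 37, 37, 36, 35, 31, 27]
442 [47, 67, 69, 60, 58, 64, 68, 67, 68, 59, 46, 39, 39, 37, 37, 37, 36, 36, 32, 29]
443 [42, 61, 72, 64, 59, 65, 71, 70, 69, 61, 47, 41, 39, 43, 40, 40, 38, 38, 35, 32]
444 [41, 55, 69, 66, 59, 61, 73, 68, 62, 59, 54, 47, 45, 47, 46, 45, 40, 38, 36, 34]
0.015 [425.55 186.61]
0.02 [427.31 187.08]
0.055 [439.75 190.45]
0.06 [441.54 190.93]
```

```bash
python3 - <<'E'
from f import *
L=[cap('scene') for i in range(16)]; c=L[0]
pickle.dump(([{k:v for k,v in x.items()} for x in L],st()),open('p14.pkl','wb'))
im=np.mean([x['img'].astype(float) for x in L],0); Q=np.mean([cloud(x) for x in L],0); sd=np.std([x['depth'] for x in L],0)
np.set_printoptions(linewidth=220)
print('sd',np.median(sd[160:190,412:430]))
print((Q[168:194,413:431,2]*1000).round().astype(int))
ok=sd<.006
f=np.array([.752,-.659]);N=np.array([.643,.309])
rg=im[...,0]-im[...,1]; br=im[...,2]-im[...,0]
W=np.zeros_like(ok);W[160:196,410:434]=1
def fit(m,r,n):
    P=Q[m&W&ok]; x=cyl(P,r,N); d=x.x-N; print(n,len(P),x.x.round(4),'f %.2f lat %.2f mm rms %.2f'%(d@f*1e3,d@[.555,.832]*1e3,x.fun.std()*1e3))
l=(Q[...,:2]-N)@np.array([.659,.752])
fit((rg>42)&(Q[...,2]>.113)&(Q[...,2]<.137)&(abs(l)<.008),.011,'knuckle')
fit((br>20)&(Q[...,2]>.1455)&(Q[...,2]<.1525)&(abs(l)<.012),.013,'ear up')
fit((br>15)&(Q[...,2]>.0955)&(Q[...,2]<.1025)&(abs(l)<.012),.013,'ear low')
E
```

```text
sd 0.0030330305
[[154 155 154 153 157 157 216 155 155 155  62  64  66  70  72  73  76  80]
 [152 154 154 156 154 155 155 155 155 154 154 154  65  67  69  71  74  76]
 [147 150 213 154 214 154 154 154 154 154 214 154 154  63  65  68 135  73]
 [144 148 150 151 155 154 154 154 154 154 152 153 154 154 154  64  66  69]
 [135 131 146 148 151 153 154 153 154 151 211 150 151 154 154 153  63  66]
 [130 128 126 146 147 150 152 155 154 147 145 208 148 153 155 153  60  62]
 [126 125 122 121 144 147 150 154 154 154 154 140 154 154 213 153  57 208]
 [122 119 117 114 112 109 147 211 153 154 153 155 154 154 153 146  53  55]
 [131 115 112 110 108 105 139 147 150 211 211 151 151 152 149  48  49 203]
 [188 111 109 105 103 100 139 140 207 148 148 148 147 147 141 141 140 254]
 [123 107 104 104  99  97 135 140 140 141 141 140 141 202 141 139 202 189]
 [105 104 105 166 104  91 132 137 138 139 139 140 139 138 137 140 140 180]
 [104 103 168 105 167 104 130 133 134 136 136 136 134 195 135 136 138 170]
 [104 103 104 104 104 121 126 130 193 132 133 132 192 192 132 132 133 135]
 [104 104 104 103 104 120 125 126 
[... 331 characters left out ...]
 116 117]
 [ 57  54  96  98 102 104 105 103 109 109 105 103 104  83 110 236 112 118]
 [ 52 116  47  95  99 165 103 104 105 104 103 104 101  47  43  34  31 110]
 [ 48  45  42  39  96  98 101 103 102 103 102 100  45  42 100  99  27  25]
 [ 43  40  37  37  37  96  97  98  99 163  97  97  33  98  27  26  25  25]
 [ 39  36  38  37  37  37 104  39  94  43  41  32  30  26  92  25  25  24]
 [104  38  37  38  37  37  37  38  36  33  30  27  25  24  25  25  24  22]
 [ 38  37  36  38  37  36  38  35  32  27  26  93  25  26  24  23  22  18]]
knuckle 27 [0.645  0.3096] f 1.15 lat 1.61 mm rms 0.56
ear up 13 [0.6489 0.306 ] f 6.41 lat 0.79 mm rms 9.58
ear low 12 [0.6433 0.3101] f -0.51 lat 1.13 mm rms 6.85
```

```bash
python3 - <<'E'
from f import *
L,_=pickle.load(open('p14.pkl','rb')); c=L[0]
D=np.stack([x['depth'] for x in L]); D[D==0]=np.nan
d=np.nanmedian(D,0); c2=dict(c); c2['depth']=d; Q=cloud(c2)
sd=np.nanstd(D,0)
f=np.array([.752,-.659]);N=np.array([.643,.309]); l=(Q[...,:2]-N)@np.array([.659,.752])
im=np.mean([x['img'].astype(float) for x in L],0)
rg=im[...,0]-im[...,1]; br=im[...,2]-im[...,0]
ok=sd<.004
W=np.zeros_like(ok);W[160:196,410:434]=1
def fit(m,r,n):
    P=Q[m&W&ok]; x=cyl(P,r,N); e=x.x-N; print(n,len(P),x.x.round(4),'f %.2f lat %.2f mm rms %.2f'%(e@f*1e3,e@[.555,.832]*1e3,x.fun.std()*1e3))
fit((rg>42)&(Q[...,2]>.113)&(Q[...,2]<.137)&(abs(l-.001)<.008),.011,'knuckle')
for b in (.009,.012):
  fit((br>0)&(Q[...,2]>.146)&(Q[...,2]<.152)&(abs(l-.001)<b)&((Q[...,:2]-N)@f>.002),.013,'ear up')
  fit((br>0)&(Q[...,2]>.0955)&(Q[...,2]<.1025)&(abs(l-.001)<b)&((Q[...,:2]-N)@f>.002),.013,'ear low')
E
```

```text
knuckle 30 [0.6448 0.3092] f 1.24 lat 1.18 mm rms 0.59
ear up 8 [0.6434 0.3104] f -0.64 lat 1.41 mm rms 0.69
ear low 13 [0.6437 0.3103] f -0.29 lat 1.46 mm rms 0.53
ear up 11 [0.6436 0.3106] f -0.62 lat 1.62 mm rms 0.60
ear low 17 [0.644  0.3106] f -0.28 lat 1.89 mm rms 0.61<stdin>:4: RuntimeWarning: All-NaN slice encountered
  var = nanvar(a, axis=axis, dtype=dtype, out=out, ddof=ddof,
```

With 16 frames averaged, the two ears agree at (0.6436, 0.3105) and the knuckle is at (0.6448, 0.3092). The correction is −1.8 mm along tool y.

>>> apply_moves(commands=[[0,[0,-0.1,0],0],[0,[0,-0.18,0],0],[0,[0,-0.18,0],0],[0,[0,-0.18,0],0],[0,[0,-0.18,0],0]])

```text
clock: 24.58
tool_pos: [0.6684, 0.3358, 0.2896]
tcp_rot: [0.256, 0.661, 0.251, -0.659]
ft_force: [-0.2, -1.1, -3.4]
finger_gap: 0.0082
```

```bash
cat > g.py <<'E'
from f import *
import warnings; warnings.filterwarnings('ignore')
def check(n=20,name='chk.png'):
    L=[cap('scene') for i in range(n)]; c=L[0]
    D=np.stack([x['depth'] for x in L]); D[D==0]=np.nan
    d=np.nanmedian(D,0); c2=dict(c); c2['depth']=d; Q=cloud(c2); sd=np.nanstd(D,0)
    f=np.array([.752,-.659]);N=np.array([.6436,.3105]); l=(Q[...,:2]-N)@np.array([.659,.752])
    im=np.mean([x['img'].astype(float) for x in L],0); rg=im[...,0]-im[...,1]; br=im[...,2]-im[...,0]
    ok=sd<.004; W=np.zeros_like(ok);W[160:196,410:434]=1
    def fit(m,r,nm):
        P=Q[m&W&ok]; x=cyl(P,r,N); e=x.x-N; print(nm,len(P),x.x.round(4),'f %.2f lat %.2f rms %.2f'%(e@f*1e3,e@[.555,.832]*1e3,x.fun.std()*1e3))
    F=((Q[...,:2]-N)@f>.002)
    for b in (.006,.008): fit((rg>42)&(Q[...,2]>.113)&(Q[...,2]<.137)&(abs(l)<b),.011,'knuckle')
    for z0 in (.113,.125): fit((rg>42)&(Q[...,2]>z0)&(Q[...,2]<z0+.012)&(abs(l)<.008),.011,'knuckle z%.3f'%z0)
    fit((br>0)&(Q[...,2]>.146)&(Q[...,2]<.152)&(abs(l)<.012)&F,.013,'ear up')
    fit((br>0)&(Q[...,2]>.0955)&(Q[...,2]<.1025)&(abs(l)<.012)&F,.013,'ear low')
    cv2.imwrite('pics/'+name,cv2.resize(np.clip(im[155:197,405:455,::-1]*1.6,0,255).astype(np.uint8),None,fx=14,fy=14,interpolation=cv2.INTER_CUBIC))
    a=Q[...,:2]-N; s=a@np.array([.743,.669]); V=np.zeros_like(ok);V[160:200,405:458]=1
    for lo,hi,nm in ((.012,.02,'arm'),(.056,.063,'arm2'),(.064,.073,'plate')):
        q=Q[V&ok&(rg>22)&(s>lo)&(s<hi)][:,2]; q=np.sort(q); print(nm,'top z',q[-6:].round(4),'low',q[:4].round(4))
    m=(br>15)&ok&(Q[...,2]>.150)&(Q[...,2]<.158); m[:160]=0;m[176:]=0;m[:,:408]=0;m[:,430:]=0; print('ear top z',np.median(Q[m][:,2]),m.sum())
    s_,p,R=st(); go(p,-48)
E
python3 -c "
from g import *
check(16,'chk1.png')"
```

```text
knuckle 24 [0.6433 0.3106] f -0.28 lat -0.11 rms 0.66
knuckle 32 [0.6433 0.3106] f -0.30 lat -0.04 rms 0.61
knuckle z0.113 16 [0.6434 0.3106] f -0.23 lat -0.08 rms 0.66
knuckle z0.125 16 [0.6433 0.3107] f -0.38 lat 0.01 rms 0.54
ear up 10 [0.6434 0.3102] f 0.06 lat -0.30 rms 0.56
ear low 17 [0.644  0.3113] f -0.24 lat 0.87 rms 1.09
arm top z [0.1406 0.1407 0.1408 0.1412 0.2114 0.2154] low [-0.0018  0.0002  0.1106  0.1126]
arm2 top z [0.1409 0.1415 0.1416 0.1416 0.2117 0.2209] low [-0.0025 -0.0024 -0.0017 -0.0014]
plate top z [0.1554 0.1555 0.1556 0.1558 0.1558 0.156 ] low [-0.0027 -0.0021 -0.0018 -0.0017]
ear top z 0.1537790622393139 104
clock 25.38 pos [0.6684 0.3358 0.2896] yaw -47.91 tilt [ 0.0047 -0.0057 -1.    ] gap 0.0084 F [ 0.27 -0.27 -3.1 ]
shift cm [0. 0. 0.] turn 0.0015
```

View pics/chk1.png

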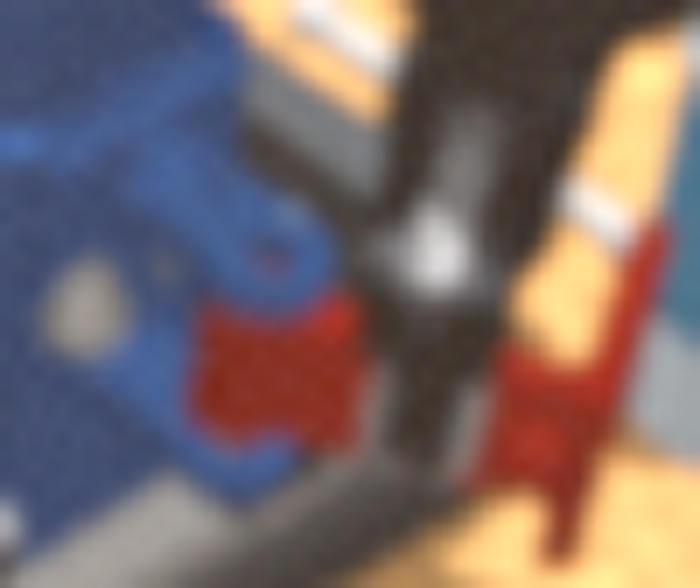

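The knuckle and ear axes now agree to about 0.4 mm. The knuckle reads up to 1 mm above mid-gap, so I'll lower it slightly, check the rest of the scene, and hand in.

>>> apply_moves(commands=[[0,[0.06,0,0],0],[0,[0.06,0,0],0],[0,[0.06,0,0],0],[0,[0.06,0,0],0]])

```text
clock: 25.88
tool_pos: [0.6684, 0.3358, 0.2889]
tcp_rot: [0.256, 0.661, 0.251, -0.659]
ft_force: [1.0, 0.5, -3.4]
finger_gap: 0.0083
```

```bash
python3 -c "
from g import *
check(16,'chk2.png')
c=cap('scene'); save(c,'fin.png')"
```

```text
knuckle 25 [0.6431 0.3108] f -0.58 lat 0.01 rms 0.70
knuckle 31 [0.6433 0.311 ] f -0.57 lat 0.25 rms 0.67
knuckle z0.113 15 [0.6431 0.3108] f -0.55 lat -0.06 rms 0.65
knuckle z0.125 16 [0.6435 0.3112] f -0.58 lat 0.54 rms 0.67
ear up 7 [0.644  0.3108] f 0.08 lat 0.43 rms 0.49
ear low 16 [0.6439 0.3105] f 0.26 lat 0.12 rms 0.55
arm top z [0.1395 0.1397 0.1402 0.1403 0.2117 0.2156] low [-1.000e-04  1.112e-01  1.125e-01  1.128e-01]
arm2 top z [0.1403 0.1405 0.1409 0.141  0.2116 0.2212] low [-0.0017 -0.0015 -0.0014 -0.001 ]
plate top z [0.1547 0.1548 0.155  0.155  0.1551 0.1552] low [-0.0024 -0.0023 -0.0022 -0.0022]
ear top z 0.15382747721544612 103
clock 26.68 pos [0.6684 0.3358 0.289 ] yaw -47.91 tilt [ 0.0046 -0.0057 -1.    ] gap 0.0083 F [-0.27  0.03 -2.93]
shift cm [0. 0. 0.] turn 0.0015
```

View pics/fin.png

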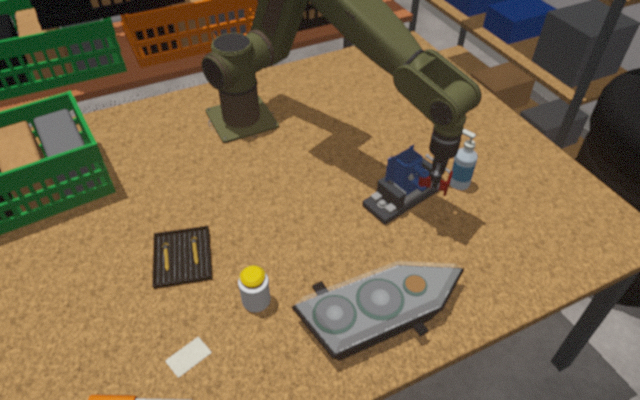

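The final view shows the leaf in the ears at (430,183), both pins lying parallel in the tray at (166,256) and (195,250), and the roll and bottle where they started. Handing in.

```bash
python3 -c "
from station import robot
print(robot.job_done()); s=robot.state(); print(s['clock'],s['tool_pos'],s['ft_force'])"
```

```text
the job is handed in; nothing more can be done
None
the job is handed in; nothing more can be done
```

I laid the loose pin in the empty half of the tray, then brought the red hinge half's knuckle between the blue ears and handed the job in holding it there, at about 27 s.

- **Pin:** it was lowered until it touched the tray floor, then released. Both camera views show it parallel to the second pin, level with it lengthwise, about 75 mm away and with its head the same way round.
- **Knuckle:**
  - The last averaged depth check put its axis within about 0.8 mm of the ear axis.
  - It sits within about 1 mm of mid-gap height and is level to about 0.5°.
  - The wrist force is about 3 N downward, roughly the part's own weight, so it is not resting on or pushing against the ears.
- **Bystanders:** the second pin, the film roll and the bottle look unmoved in the last picture.

- **Disagreements:** single-frame checks differed by 1–3 mm between cameras and methods. The final position relies on the scene camera's averaged depth, because the arm blocked the top camera there. Repeats of that check still varied by about 0.5 mm.
- **Leaf angle:** I left the leaf swung about 30° from straight out, so the camera could see the knuckle. The task did not set that angle.

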